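# Clear the sanding block, then stand the last leg on the stool

## Robot

A 6-joint arm with a two-finger parallel gripper is mounted at the origin on the work surface. World frame = base frame: x ahead of the robot, y to its left, z up, the work surface at z = 0. Lengths are in m, angles in rad, forces in N, time in s.
With the tool pointing down it reaches from about 0.25 to 0.725 m from the base axis. Payload 4 kg.
Tool frame: the origin (TCP) lies at the very end of the fingers, on their centre line; the grasp point (between the pads) lies 19 mm behind it; y points along the fingers, z is the direction in which the jaws open and shut, and the axes are right-handed (so a half turn about y gives the same grasp; the last joint's range is limited). The gripper opens to 85 mm and grips with 20 to 120 N. Pads are 22 mm wide; open, the fingers measure 114 mm over their backs; the gripper's body (76 mm by 85 mm) begins 54 mm behind the grasp point. The pads swing forward as they close: fully open they stand 13 mm farther back than shut.
Start: joints at [-1.267, 0.241, 0.005, 1.335, 0, 1.571], TCP at [0.15, -0.477, 0.231] pointing down, gripper open.
Joint ranges: [-2.72, 2.72], [-1.05, 1.87], [-1.09, 1.28], [-1.99, 2.15], [-1.42, 1.44], [-3.14, 3.14]. Speed limits (rad/s): [2.79, 2.79, 3.14, 3.14, 3.14, 3.14].

## Interface

Orientations are given as a unit quaternion [x, y, z, w].
In Python, from workcell import bot gives the robot as it stands. The module is installed in compiled form; this text tells all that it offers.
- The arm moves only by the tool move_arm, never from a script. Its argument "increments" is a list of rows, each an object with "grip": the closure, from 0 (fully open) to 1 (shut); "linear": the shift along the tool's x, y, z scaled (see below), a list of three; "twist": the turn about the tool's y scaled (see below). A call has exactly 5 rows; each row shifts and turns the pose as measured when the row begins, along the tool's axes as they then stand; what a row does not reach is not made up. The controller multiplies each number of a shift by 0.2 m and each number of a turn by 2 rad. A row lasts 1/10 s, in which the tool goes at most 50 mm and 8.59 degrees, less where a joint would pass 70% of its speed; a pose out of reach is approached as far as the arm can. A call with a number of a shift or a turn outside -1 to 1 is refused whole. A call with a gripper value outside its range is refused whole. The fingers move at their own pace and stop on an object; the grip force is fixed at half the most. Time passes only in rows, so rows that do not move let the fingers close, or fill a call up. It gives the time, the measured TCP pose, the force and the opening at its end, in the units of the state.
- bot.get_obs(): the state, without advancing time (a new reading comes with each control period).
- bot.camera(name): name is "side" or "top" or "wrist"; returns (picture, depth): 400x640x3 uint8, blue, green, red; 400x640 float32, m along the optical axis (not along the pixel's ray), 0 where there is no reading.
- bot.camera_params(name): a dict with "camera_matrix" (3x3 intrinsics, pixels), "dist" ([k1, k2, p1, p2, k3] as OpenCV has them; the pictures are not rectified), "rvec" (rotation vector, rad) and "tvec" (3), from world to camera coordinates, as OpenCV has them; the wrist camera has in their place "T_tool_cam" (4x4, takes a point from camera to tool coordinates, whose origin is the TCP and whose axes are the tool frame's). Camera axes: x right, y down, z forward; pixel columns grow to the right and rows downward; lengths in m; the calibration is good to about 2 mm. A picture is of the moment at which its call begins: read the wrist's pose just before it. camera_params takes no time and is no camera call.
- bot.job_done(): hands the job in, once; it reports no verdict.
The state is a dict: "clock": time; "joint_pos": joint angles; "joint_vel": joint speeds; "tau": joint torques, N m; "eef_pos": TCP position; "tool_rot": TCP orientation; "ft_force": force on the tool from outside, world axes, zero at the start; "ft_torque": the same for the moment, N m; "grip_width": finger opening in m.
Only numpy, scipy, OpenCV 4.12 (cv2) and the standard library are available. Lean on these libraries where they do the work, as an engineer would, in place of code of your own. Each camera call takes 0.05 s, during which the arm holds its last target. There are 200 camera calls.

## Task

A small pine footstool lies upside down on the bench with three legs fitted; the sanding block with the red grip has been left lying in its empty corner. First put the sanding block away, lying flat on its pad in the blue tray. Then take the matching square pine leg from the spare legs and stand it upright in the empty corner, close to both rims and square with them.

Things in the scene. Friction and masses are not known exactly. Their poses are not given: they have to be found in the camera images.
- sander: Sanding block lying on its pad in the stool's empty corner. Black rubber pad 90 x 56 x 18 mm high (grey abrasive below) and on it, centred, a red grip bar 82 long x 28 wide x 36 mm high; 54 mm tall in all. Origin: centre of its underside. x runs along its length, y across the grip (the 28 mm width), z up. Loose, 0.1 to 0.25 kg.
- leg: Loose pale pine leg standing on the bench: square, 34 x 34 mm, 90 mm tall with the grey glide disc (24 mm across, 3 mm thick) on its top. Origin: centre of its underside; x, y square to its sides, z up. 0.05 to 0.11 kg. The dark square leg and the reddish turned leg near it, both 90 mm tall, belong to other stools; spare legs stand at least 75 mm apart, centre to centre.
- corner (a point): Where the foot of the leg belongs: on the upturned seat, 18 mm above the bench, 21 mm from the inner faces of the two rims (towards +x and -y; 12 mm thick, 14 mm high above the seat). z up; x, y along the stool's sides (180, 240 mm). The stool is fixed; its fitted legs stand 116 mm away towards -x, 176 mm towards +y, and both, their tops 108 mm above the bench.
- tray: Blue open tray fixed on the bench, 200 (x) x 160 (y) x 45 mm high, walls and floor 5 mm thick. Origin: centre of its underside; z up.
Not all that is in view belongs to the job. What is shaped like the leg but purple is not meant.

How it is judged:
By the outcome, as a careful person would: the job done as asked, in the order asked, and still so for the second after the job is handed in, with the robot touching nothing.
It also fails if it takes over 67 s, if anything falls off the work surface, if the arm or the gripper's body presses on something with over 40 N, if the wrist force passes 120 N, or if a joint passes its speed limit or range.

## Working session

There is one attempt and no reset: what is moved stays moved. The work goes in short steps, Python scripts to look and compute and a tool call to move; the robot and the scene stay as the last step left them, time stands still between calls to the robot, and variables do not carry over. Pictures are saved under pics/ and viewed, about 8 in all and at most 12, crops included, and the job is handed in when it is done.

Besides the shell and the picture viewer there is one more tool, called after "Call:" as name([rows], argument=value, ...), one row to a line, values as JSON. move_arm: Moves the arm, as the interface text tells. Its arguments: {"type":"object","properties":{"increments":{"type":"array"}},"required":["increments"]}

```bash
mkdir -p pics; cat > h.py <<'E'
import numpy as np, cv2
from scipy.spatial.transform import Rotation as R
from workcell import bot
def cam(name):
    o=bot.get_obs(); im,d=bot.camera(name); p=bot.camera_params(name)
    K=np.array(p["camera_matrix"],float); D=np.array(p["dist"],float)
    if name=="wrist":
        T=np.eye(4); T[:3,:3]=R.from_quat(o["tool_rot"]).as_matrix(); T[:3,3]=o["eef_pos"]
        T=T@np.array(p["T_tool_cam"])
    else:
        A=np.eye(4); A[:3,:3]=cv2.Rodrigues(np.array(p["rvec"],float))[0]; A[:3,3]=np.ravel(p["tvec"]); T=np.linalg.inv(A)
    return im,d,K,D,T
def onplane(px,z,K,D,T):
    n=cv2.undistortPoints(np.array(px,float).reshape(-1,1,2),K,D).reshape(-1,2)
    r=np.c_[n,np.ones(len(n))]@T[:3,:3].T; c=T[:3,3]
    return c+r*((z-c[2])/r[:,2])[:,None]
def cloud(d,K,D,T):
    v,u=np.mgrid[:400,:640]
    n=cv2.undistortPoints(np.c_[u.ravel(),v.ravel()].astype(float).reshape(-1,1,2),K,D).reshape(-1,2)
    P=np.c_[n,np.ones(len(n))]*d.ravel()[:,None]
    return (P@T[:3,:3].T+T[:3,3]).reshape(400,640,3)
E
python3 - <<'E'
from h import *
for n in("top","side"):
    im,d,K,D,T=cam(n); cv2.imwrite(f"pics/{n}0.png",im); np.savez(f"{n}0.npz",im=im,d=d,K=K,D=D,T=T); print(n,T.round(3).tolist(),(d>0).mean())
o=bot.get_obs(); print(o); print(R.from_quat(o["tool_rot"]).as_matrix().round(3)); print(bot.camera_params("wrist")["T_tool_cam"])
E
```

```text
top [[-0.018, -0.99, 0.141, 0.403], [-1.0, 0.018, -0.0, -0.018], [-0.002, -0.141, -0.99, 1.011], [0.0, 0.0, 0.0, 1.0]] 0.99603515625
side [[0.983, -0.124, 0.135, 0.368], [-0.183, -0.656, 0.733, -0.891], [-0.002, -0.745, -0.667, 0.879], [0.0, 0.0, 0.0, 1.0]] 0.995828125
{'clock': 0.1, 'joint_pos': array([-1.26701026e+00,  2.41384282e-01,  3.86127637e-03,  1.33522282e+00,
        1.98709552e-05,  1.57081312e+00]), 'joint_vel': array([ 0.00015358, -0.00197493,  0.00206725, -0.00010947,  0.00078572,
       -0.00117238]), 'tau': array([-5.10485079e-04, -3.73138726e+01,  2.53010345e+01,  1.08510713e-02,
        1.00986406e-05,  2.87795835e-06]), 'eef_pos': array([ 0.14940148, -0.47655556,  0.23047959]), 'tool_rot': array([-0.1070835 ,  0.69964839, -0.69828364,  0.10688879]), 'ft_force': array([ 1.51629855, -0.91363759,  0.61718397]), 'ft_torque': array([ 0.0111066 ,  0.02563231, -0.00712174]), 'grip_width': 0.08523903171379235}
[[-0.954 -0.001  0.299]
 [-0.299  0.002 -0.954]
 [-0.    -1.    -0.002]]
[[ 1.13631171e-03  9.61166159e-01  2.75967975e-01 -7.04151769e-02]
 [ 4.46950834e-04 -2.75968613e-01  9.61166544e-01 -1.41989389e-01]
 [ 9.99999255e-01 -9.68840678e-04 -7.43180383e-04 -5.82167170e-04]
 [ 0.00000000e+00  0.00000000e+00  0.00000000e+00  1.00000000e+00]]
```

View pics/top0.png

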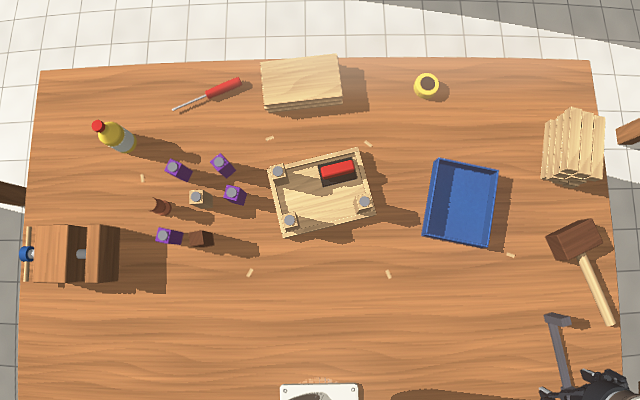

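View pics/side0.png

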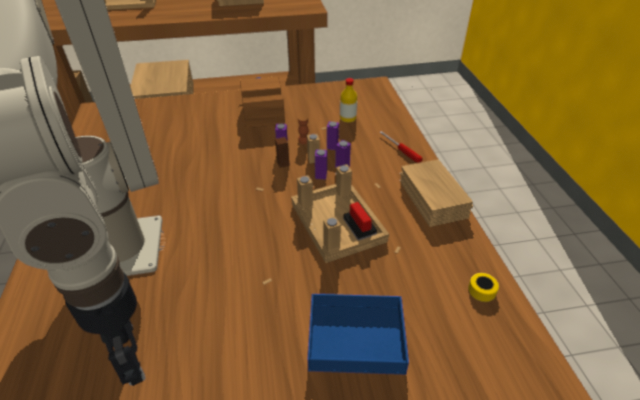

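The top view shows:
- **Stool:** (320,193), with its empty corner towards the upper right. The sander is at (337,171).
- **Tray:** (460,203).
- **Leg candidates:** pale square (196,197), dark square (201,239), reddish turned (160,205), and purple (178,168), (222,163), (235,193), (168,236).

The pale square leg with the grey disc at (196,197) fits the description. I'll confirm it in a crop and measure.

```bash
python3 - <<'E'
from h import *
z=np.load("top0.npz"); im,d,K,D,T=[z[k] for k in("im","d","K","D","T")]
hsv=cv2.cvtColor(im,cv2.COLOR_BGR2HSV)
C=cloud(d,K,D,T)
def comps(m,box,zp,name,amin=15):
    M=np.zeros(m.shape,np.uint8); x0,y0,x1,y1=box; M[y0:y1,x0:x1]=m[y0:y1,x0:x1]*255
    for c in cv2.findContours(M,cv2.RETR_EXTERNAL,cv2.CHAIN_APPROX_NONE)[0]:
        if cv2.contourArea(c)<amin: continue
        w=onplane(c.reshape(-1,2),zp,K,D,T)[:,:2]
        r=cv2.minAreaRect(w.astype(np.float32)*1000); mo=cv2.moments(c); px=(mo['m10']/mo['m00'],mo['m01']/mo['m00'])
        print(name,np.round(px,1),"rect",np.round(r[0],1),np.round(r[1],1),round(r[2],1),"cen",onplane([px],zp,K,D,T)[0].round(4))
H,S,V=hsv[...,0],hsv[...,1],hsv[...,2]
comps(((H<8)|(H>172))&(S>150)&(V>170),(300,140,380,200),.072,"red")
comps((H>100)&(H<125)&(S>120),(400,140,520,260),.045,"tray",300)
comps((S<60)&(V>90)&(V<200),(262,145,385,240),.108,"disc",20)
comps((S<60)&(V>90)&(V<200),(185,185,207,210),.090,"legdisc",20)
# heights from depth
print("z levels", C[197,196],C[171,277],C[220,290],C[202,364],C[167,340],C[300,300])
leg=(C[...,2]>.075)&(C[...,2]<.1)
comps(leg,(100,140,260,255),.09,"tall")
comps(((H>8)&(H<30)&(S<130)&(V>130)&(C[...,2]>.07))|((S<60)&(C[...,2]>.075)),(184,180,208,212),.09,"legtop")
rim=(C[...,2]>.024)&(C[...,2]<.042)
comps(C[...,2]>.01,(255,140,385,245),.032,"stool",300)
a=cv2.resize(im[150:250,140:260],None,fx=5,fy=5,interpolation=cv2.INTER_CUBIC)
b=cv2.resize(im[140:240,260:385],(625,500),interpolation=cv2.INTER_CUBIC)
cv2.imwrite("pics/crop1.png",a);cv2.imwrite("pics/crop2.png",b)
E
```

```text
red [336.4 167.8] rect [619.5 -54.8] [24.  78.7] 13.3 cen [ 0.6195 -0.0544  0.072 ]
tray [460.4 202.2] rect [ 534.6 -363.2] [168.  200.5] 77.8 cen [ 0.5334 -0.3624  0.045 ]
disc [289.  219.6] rect [492.3  58.5] [23.  20.7] 89.0 cen [0.4921 0.0584 0.108 ]
disc [363.9 200.9] rect [ 531.9 -114.8] [22.6 23. ] 62.0 cen [ 0.5321 -0.1146  0.108 ]
disc [277.5 170.8] rect [606.4  84.6] [22.  21.5] 43.9 cen [0.6067 0.0847 0.108 ]
legdisc [195.3 196.2] rect [552.8 282.8] [22.  21.9] 1.5 cen [0.5533 0.2832 0.09  ]
z levels [0.55091997 0.28039907 0.0933422 ] [0.6065637  0.08591189 0.10708542] [0.49103271 0.05612397 0.10843005] [ 0.52947152 -0.11461032  0.10855129] [ 0.62151751 -0.06311588  0.07160326] [0.29976316 0.04177099 0.00049586]
tall [196.8 238.2] rect [453.3 277. ] [35.5 39.6] 9.6 cen [0.4536 0.2772 0.09  ]
tall [163.7 235.3] rect [461.6 357.3] [37.  32.2] 77.4 cen [0.4616 0.3572 0.09  ]
tall [102.4 238.5] rect [454.4 508.2] [72.4 15.4] 3.0 cen [0.4552 0.5098 0.09  ]
tall [156.  205.9] rect [534.6 379.9] [13.5 30.1] 73.2 cen [0.5318 0.3788 0.09  ]
tall [196.4 196.9] rect [551.5 280.4] [37.8 33.7] 89.0 cen [0.5517 0.2806 0.09  ]
tall [231.6 192.6] rect [560.2 195.6] [37.5 34.7] 74.8 cen [0.5604 0.196  0.09  ]
tall [173.6 167.3] rect [625.9 338.8] [39.9 34.1] 65.1 cen [0.6252 0.3391 0.09  ]
tall [219.4 162. ] rect [635.2 226.1] [37.7 34. ] 39.8 cen [0.6355 0.2268 0.09  ]
tall [112.4 142.6] rect [691.3 502.1] [55.2 15.4] 87.9 cen [0.6922 0.4991 0.09  ]
legtop [195.5 196.5] rect [552.7 282.9] [32.9 31.3] 88.9 cen [0.5527 0.2828 0.09  ]
stool [320.5 192. ] rect [569.8 -14. ] [186.9 243.8] 12.3 cen [ 0.5674 -0.0144  0.032 ]
```

View pics/crop1.png

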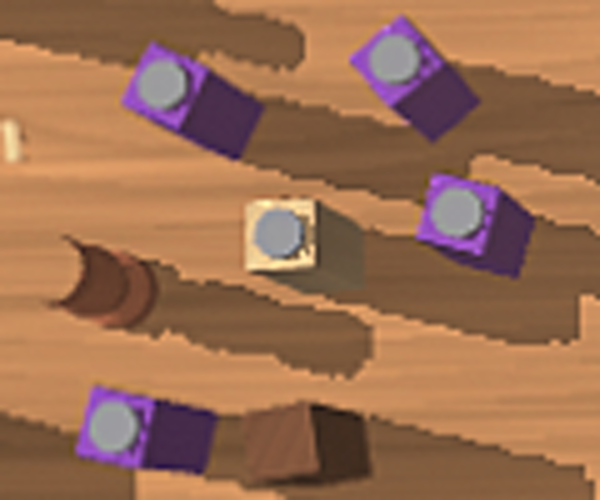

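View pics/crop2.png

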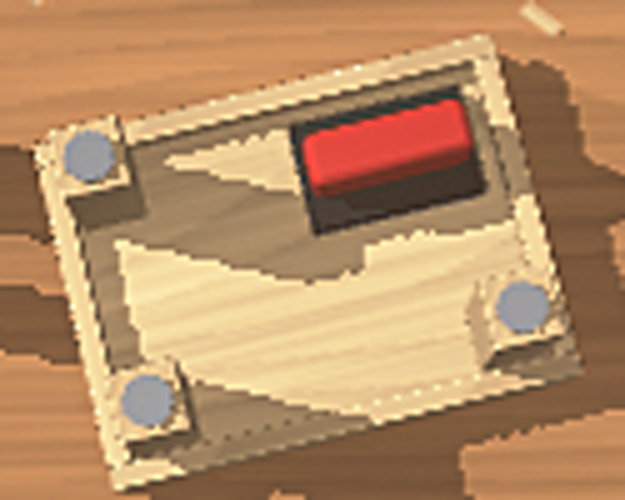

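The crop confirms that (196,197) is the only pale square leg with a grey disc. The others are purple, dark or turned. I measured:
- **Sander:** about (0.6195, -0.0545), with the grip's width axis at 13.3° yaw.
- **Corner:** from the discs, about (0.647, -0.088), with the stool at 13° yaw.

Next is a small planner that prints numbers for my moves.

```bash
cat > plan.py <<'E'
import sys
from h import *
# usage: plan.py x y z zyaw_deg grip [step_m]   ('-' keeps the value)
def state():
    o=bot.get_obs(); M=R.from_quat(o["tool_rot"]).as_matrix(); return o,np.array(o["eef_pos"]),M
if __name__=="__main__":
    a=sys.argv[1:]; o,p,M=state(); yaw=np.degrees(np.arctan2(M[1,2],M[0,2]))
    t=np.array([p[i] if a[i]=='-' else float(a[i]) for i in range(3)])
    ty=yaw if a[3]=='-' else float(a[3]); g=float(a[4]); st=float(a[5]) if len(a)>5 else .05
    print("t",o["clock"],"p",p.round(4),"yaw",yaw.round(2),"tilt",M[2].round(4),"w",round(o["grip_width"],4),"F",np.round(o["ft_force"],1),"j",np.round(o["joint_pos"],2))
    dy=ty-yaw; n=max(1,int(np.ceil(max(np.linalg.norm(t-p)/st,abs(dy)/8.5)-.05))); n=min(n,30)
    for k in range(n):
        d=(t-p)/n; v=M.T@d/.2; tw=-np.radians(dy/n)/2
        print({"grip":g,"linear":v.round(3).tolist(),"twist":round(tw,4)})
        M=R.from_euler('z',dy/n,degrees=True).as_matrix()@M
E
python3 plan.py 0.6195 -0.0545 0.20 13.3 0
```

```text
t 0.1 p [ 0.1494 -0.4766  0.2305] yaw -72.6 tilt [-0.     -1.     -0.0019] w 0.0852 F [ 1.5 -0.9  0.6] j [-1.27  0.24  0.    1.34  0.    1.57]
{'grip': 0.0, 'linear': [-0.221, 0.012, -0.101], 'twist': np.float64(-0.0577)}
{'grip': 0.0, 'linear': [-0.231, 0.012, -0.075], 'twist': np.float64(-0.0577)}
{'grip': 0.0, 'linear': [-0.238, 0.012, -0.048], 'twist': np.float64(-0.0577)}
{'grip': 0.0, 'linear': [-0.242, 0.012, -0.02], 'twist': np.float64(-0.0577)}
{'grip': 0.0, 'linear': [-0.243, 0.012, 0.008], 'twist': np.float64(-0.0577)}
{'grip': 0.0, 'linear': [-0.24, 0.012, 0.036], 'twist': np.float64(-0.0577)}
{'grip': 0.0, 'linear': [-0.235, 0.012, 0.063], 'twist': np.float64(-0.0577)}
{'grip': 0.0, 'linear': [-0.226, 0.012, 0.09], 'twist': np.float64(-0.0577)}
{'grip': 0.0, 'linear': [-0.214, 0.012, 0.115], 'twist': np.float64(-0.0577)}
{'grip': 0.0, 'linear': [-0.199, 0.011, 0.139], 'twist': np.float64(-0.0577)}
{'grip': 0.0, 'linear': [-0.182, 0.011, 0.161], 'twist': np.float64(-0.0577)}
{'grip': 0.0, 'linear': [-0.162, 0.011, 0.181], 'twist': np.float64(-0.0577)}
{'grip': 0.0, 'linear': [-0.14, 0.011, 0.199], 'twist': np.float64(-0.0577)}
```

Call:
move_arm([
  {"grip":0,"linear":[-0.22,0.01,-0.1],"twist":-0.058},
  {"grip":0,"linear":[-0.23,0.01,-0.075],"twist":-0.058},
  {"grip":0,"linear":[-0.24,0.01,-0.05],"twist":-0.058},
  {"grip":0,"linear":[-0.24,0.01,-0.02],"twist":-0.058},
  {"grip":0,"linear":[-0.24,0.01,0.01],"twist":-0.058},
])

```text
clock: 0.6
eef_pos: [0.329, -0.3129, 0.2177]
tool_rot: [-0.305, 0.639, -0.637, 0.304]
ft_force: [-0.3, -0.7, 0.7]
grip_width: 0.0853
```

```bash
python3 plan.py 0.6195 -0.0545 0.20 13.3 0
```

```text
t 0.6 p [ 0.329  -0.3129  0.2177] yaw -38.97 tilt [-3.e-04 -1.e+00 -4.e-03] w 0.0853 F [-0.3 -0.7  0.7] j [-0.76  0.16 -0.13  1.28 -0.    1.49]
{'grip': 0.0, 'linear': [-0.24, 0.011, 0.04], 'twist': np.float64(-0.057)}
{'grip': 0.0, 'linear': [-0.234, 0.011, 0.067], 'twist': np.float64(-0.057)}
{'grip': 0.0, 'linear': [-0.225, 0.011, 0.093], 'twist': np.float64(-0.057)}
{'grip': 0.0, 'linear': [-0.213, 0.011, 0.118], 'twist': np.float64(-0.057)}
{'grip': 0.0, 'linear': [-0.198, 0.011, 0.141], 'twist': np.float64(-0.057)}
{'grip': 0.0, 'linear': [-0.18, 0.01, 0.163], 'twist': np.float64(-0.057)}
{'grip': 0.0, 'linear': [-0.161, 0.01, 0.182], 'twist': np.float64(-0.057)}
{'grip': 0.0, 'linear': [-0.139, 0.01, 0.199], 'twist': np.float64(-0.057)}
```

Call:
move_arm([
  {"grip":0,"linear":[-0.24,0.01,0.04],"twist":-0.057},
  {"grip":0,"linear":[-0.235,0.01,0.067],"twist":-0.057},
  {"grip":0,"linear":[-0.225,0.01,0.093],"twist":-0.057},
  {"grip":0,"linear":[-0.21,0.01,0.118],"twist":-0.057},
  {"grip":0,"linear":[-0.2,0.01,0.14],"twist":-0.057},
])

```text
clock: 1.1
eef_pos: [0.512, -0.1427, 0.2056]
tool_rot: [-0.479, 0.523, -0.519, 0.477]
ft_force: [2.0, -0.0, 1.0]
grip_width: 0.0853
```

Call:
move_arm([
  {"grip":0,"linear":[-0.18,0.01,0.163],"twist":-0.057},
  {"grip":0,"linear":[-0.16,0.01,0.18],"twist":-0.057},
  {"grip":0,"linear":[-0.14,0.01,0.2],"twist":-0.057},
  {"grip":0,"linear":[0,0,0],"twist":0},
  {"grip":0,"linear":[0,0,0],"twist":0},
])

```text
clock: 1.6
eef_pos: [0.6223, -0.0325, 0.1933]
tool_rot: [0.567, -0.429, 0.421, -0.564]
ft_force: [-0.2, -0.5, -0.7]
grip_width: 0.0855
```

```bash
python3 plan.py 0.6195 -0.0545 0.20 13.3 0; python3 - <<'E'
from h import *
im,d,K,D,T=cam("wrist"); cv2.imwrite("pics/w1.png",im); np.savez("w1.npz",im=im,d=d,K=K,D=D,T=T)
hsv=cv2.cvtColor(im,cv2.COLOR_BGR2HSV);H,S,V=[hsv[...,i] for i in range(3)]
C=cloud(d,K,D,T); m=(((H<8)|(H>172))&(S>150)&(C[...,2]>.065)).astype(np.uint8)
for c in cv2.findContours(m,0,1)[0]:
    if cv2.contourArea(c)<200: continue
    w=onplane(c.reshape(-1,2),.072,K,D,T)[:,:2]
    print(cv2.minAreaRect((w*1000).astype(np.float32)),np.median(C[...,2][m>0]))
E
```

```text
t 1.6 p [ 0.6223 -0.0325  0.1933] yaw 16.12 tilt [-0.0072 -0.9999 -0.0103] w 0.0855 F [-0.2 -0.5 -0.7] j [-0.05  0.52  0.31  1.38  0.    1.24]
{'grip': 0.0, 'linear': [0.102, -0.034, -0.044], 'twist': np.float64(0.0246)}
((618.9349975585938, -52.764869689941406), (27.1990909576416, 79.57614135742188), 12.972317695617676) 0.07102825188062745
```

View pics/w1.png

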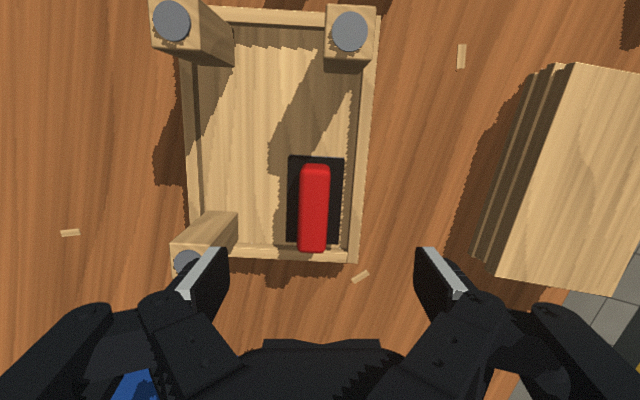

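The wrist view shows the sander's grip at (314,208), alone in the corner with clear space on both sides for the fingers. It gives (0.619, -0.053) at 13.0° yaw, which agrees with the top view. Lining up and going down.

```bash
python3 plan.py 0.619 -0.0533 0.12 13.0 0 .025
```

```text
t 1.65 p [ 0.622  -0.0325  0.193 ] yaw 16.09 tilt [-0.0079 -0.9999 -0.0102] w 0.0855 F [ 1.6 -0.4 -0.6] j [-0.05  0.52  0.31  1.38  0.    1.24]
{'grip': 0.0, 'linear': [0.033, 0.122, -0.013], 'twist': np.float64(0.009)}
{'grip': 0.0, 'linear': [0.033, 0.122, -0.013], 'twist': np.float64(0.009)}
{'grip': 0.0, 'linear': [0.033, 0.122, -0.012], 'twist': np.float64(0.009)}
```

Call:
move_arm([
  {"grip":0,"linear":[0.033,0.12,-0.013],"twist":0.009},
  {"grip":0,"linear":[0.033,0.12,-0.013],"twist":0.009},
  {"grip":0,"linear":[0.033,0.12,-0.012],"twist":0.009},
  {"grip":0,"linear":[0,0,0],"twist":0},
  {"grip":0,"linear":[0,0,0],"twist":0},
])

```text
clock: 2.15
eef_pos: [0.6155, -0.0591, 0.1219]
tool_rot: [0.552, -0.447, 0.44, -0.55]
ft_force: [0.2, 0.2, 0.5]
grip_width: 0.0853
```

```bash
python3 plan.py 0.619 -0.0533 0.044 13.0 0 .02
```

```text
t 2.15 p [ 0.6155 -0.0591  0.1219] yaw 12.34 tilt [-0.0065 -0.9999 -0.0092] w 0.0853 F [0.2 0.2 0.5] j [-0.1   0.54  0.17  1.21  0.    1.26]
{'grip': 0.0, 'linear': [-0.005, 0.097, 0.007], 'twist': np.float64(-0.0014)}
{'grip': 0.0, 'linear': [-0.005, 0.097, 0.007], 'twist': np.float64(-0.0014)}
{'grip': 0.0, 'linear': [-0.005, 0.097, 0.007], 'twist': np.float64(-0.0014)}
{'grip': 0.0, 'linear': [-0.005, 0.097, 0.007], 'twist': np.float64(-0.0014)}
```

Call:
move_arm([
  {"grip":0,"linear":[-0.008,0.09,0.006],"twist":-0.002},
  {"grip":0,"linear":[-0.006,0.09,0.006],"twist":-0.002},
  {"grip":0,"linear":[-0.004,0.09,0.004],"twist":-0.001},
  {"grip":0,"linear":[0,0.07,0.002],"twist":0},
  {"grip":0,"linear":[0,0,0],"twist":0},
])

```text
clock: 2.65
eef_pos: [0.6218, -0.0569, 0.062]
tool_rot: [-0.551, 0.441, -0.442, 0.554]
ft_force: [-0.4, 0.3, 0.3]
grip_width: 0.0855
```

```bash
python3 plan.py 0.619 -0.0533 0.044 13.0 0 .02
```

```text
t 2.65 p [ 0.6218 -0.0569  0.062 ] yaw 12.73 tilt [-0.0025 -1.      0.0045] w 0.0855 F [-0.4  0.3  0.3] j [-0.09  0.6   0.09  1.06  0.    1.26]
{'grip': 0.0, 'linear': [-0.02, 0.09, -0.01], 'twist': np.float64(-0.0024)}
```

Call:
move_arm([
  {"grip":0,"linear":[-0.012,0.05,-0.005],"twist":-0.002},
  {"grip":0,"linear":[-0.008,0.04,-0.005],"twist":0},
  {"grip":0,"linear":[0,0,0],"twist":0},
  {"grip":0,"linear":[0,0,0],"twist":0},
  {"grip":0,"linear":[0,0,0],"twist":0},
])

```text
clock: 3.15
eef_pos: [0.6209, -0.0533, 0.0463]
tool_rot: [-0.55, 0.438, -0.442, 0.556]
ft_force: [-0.3, -0.8, -0.4]
grip_width: 0.0856
```

```bash
python3 plan.py 0.619 -0.0533 0.044 13.0 0 .02
```

```text
t 3.15 p [ 0.6209 -0.0533  0.0463] yaw 12.97 tilt [-8.0e-04 -1.0e+00  9.7e-03] w 0.0856 F [-0.3 -0.8 -0.4] j [-0.09  0.6   0.06  1.02  0.    1.26]
{'grip': 0.0, 'linear': [-0.002, 0.011, -0.009], 'twist': np.float64(-0.0002)}
```

Call:
move_arm([
  {"grip":0,"linear":[0,0.03,-0.009],"twist":0},
  {"grip":0,"linear":[0,0,0],"twist":0},
  {"grip":1,"linear":[0,0,0],"twist":0},
  {"grip":1,"linear":[0,0,0],"twist":0},
  {"grip":1,"linear":[0,0,0],"twist":0},
])

```text
clock: 3.65
eef_pos: [0.6197, -0.0539, 0.0406]
tool_rot: [-0.55, 0.438, -0.443, 0.556]
ft_force: [-0.1, -0.7, 0.9]
grip_width: 0.044
```

Call:
move_arm([
  {"grip":1,"linear":[0,0,0],"twist":0},
  {"grip":1,"linear":[0,0,0],"twist":0},
  {"grip":1,"linear":[0,0,0],"twist":0},
  {"grip":1,"linear":[0,0,0],"twist":0},
  {"grip":1,"linear":[0,0,0],"twist":0},
])

```text
clock: 4.15
eef_pos: [0.6199, -0.0539, 0.0409]
tool_rot: [-0.55, 0.438, -0.443, 0.556]
ft_force: [-0.3, -0.6, 0.5]
grip_width: 0.0272
```

```bash
python3 plan.py - - 0.19 - 1 .03
```

```text
t 4.15 p [ 0.6199 -0.0539  0.0409] yaw 12.96 tilt [-1.000e-04 -9.999e-01  1.150e-02] w 0.0272 F [-0.3 -0.6  0.5] j [-0.09  0.61  0.05  1.    0.    1.26]
{'grip': 1.0, 'linear': [-0.0, -0.149, 0.002], 'twist': np.float64(-0.0)}
{'grip': 1.0, 'linear': [-0.0, -0.149, 0.002], 'twist': np.float64(-0.0)}
{'grip': 1.0, 'linear': [-0.0, -0.149, 0.002], 'twist': np.float64(-0.0)}
{'grip': 1.0, 'linear': [-0.0, -0.149, 0.002], 'twist': np.float64(-0.0)}
{'grip': 1.0, 'linear': [-0.0, -0.149, 0.002], 'twist': np.float64(-0.0)}
```

Call:
move_arm([
  {"grip":1,"linear":[0,-0.05,0],"twist":0},
  {"grip":1,"linear":[0,-0.14,0.002],"twist":0},
  {"grip":1,"linear":[0,-0.18,0.002],"twist":0},
  {"grip":1,"linear":[0,-0.2,0.002],"twist":0},
  {"grip":1,"linear":[0,-0.12,0],"twist":0},
])

```text
clock: 4.65
eef_pos: [0.6143, -0.0535, 0.1775]
tool_rot: [0.553, -0.443, 0.438, -0.553]
ft_force: [0.6, 0.2, -1.9]
grip_width: 0.027
```

```bash
python3 plan.py 0.534 -0.363 0.18 -12.2 1 .04
```

```text
t 4.65 p [ 0.6143 -0.0535  0.1775] yaw 12.97 tilt [-0.0055 -1.     -0.0047] w 0.027 F [ 0.6  0.2 -1.9] j [-0.09  0.5   0.25  1.32  0.    1.26]
{'grip': 1.0, 'linear': [0.177, -0.002, -0.092], 'twist': np.float64(0.0275)}
{'grip': 1.0, 'linear': [0.182, -0.002, -0.082], 'twist': np.float64(0.0275)}
{'grip': 1.0, 'linear': [0.186, -0.002, -0.072], 'twist': np.float64(0.0275)}
{'grip': 1.0, 'linear': [0.19, -0.002, -0.062], 'twist': np.float64(0.0275)}
{'grip': 1.0, 'linear': [0.193, -0.002, -0.051], 'twist': np.float64(0.0275)}
{'grip': 1.0, 'linear': [0.196, -0.002, -0.041], 'twist': np.float64(0.0275)}
{'grip': 1.0, 'linear': [0.198, -0.003, -0.03], 'twist': np.float64(0.0275)}
{'grip': 1.0, 'linear': [0.199, -0.003, -0.019], 'twist': np.float64(0.0275)}
```

Call:
move_arm([
  {"grip":1,"linear":[0.178,0,-0.092],"twist":0.0275},
  {"grip":1,"linear":[0.182,0,-0.082],"twist":0.0275},
  {"grip":1,"linear":[0.187,0,-0.072],"twist":0.0275},
  {"grip":1,"linear":[0.19,0,-0.062],"twist":0.0275},
  {"grip":1,"linear":[0.194,0,-0.05],"twist":0.0275},
])

```text
clock: 5.15
eef_pos: [0.5683, -0.247, 0.1859]
tool_rot: [0.485, -0.51, 0.512, -0.491]
ft_force: [0.1, -0.0, -1.0]
grip_width: 0.0272
```

Call:
move_arm([
  {"grip":1,"linear":[0.196,0,-0.04],"twist":0.0275},
  {"grip":1,"linear":[0.19,0,-0.03],"twist":0.0275},
  {"grip":1,"linear":[0.16,0,-0.02],"twist":0.02},
  {"grip":1,"linear":[0,0,0],"twist":0},
  {"grip":1,"linear":[0,0,0],"twist":0},
])

```text
clock: 5.65
eef_pos: [0.5343, -0.3636, 0.1863]
tool_rot: [0.442, -0.549, 0.551, -0.447]
ft_force: [-0.3, 0.3, -2.6]
grip_width: 0.0275
```

```bash
python3 plan.py 0.533 -0.366 0.04 -12.2 1 .02; python3 - <<'E'
from h import *
im,d,K,D,T=cam("wrist"); cv2.imwrite("pics/w2.png",im)
E
```

```text
t 5.65 p [ 0.5343 -0.3636  0.1863] yaw -12.13 tilt [-0.0045 -1.      0.0059] w 0.0275 F [-0.3  0.3 -2.6] j [-0.6   0.55  0.36  1.37  0.01  1.18]
{'grip': 1.0, 'linear': [0.002, 0.091, -0.001], 'twist': np.float64(0.0001)}
{'grip': 1.0, 'linear': [0.002, 0.091, -0.001], 'twist': np.float64(0.0001)}
{'grip': 1.0, 'linear': [0.002, 0.091, -0.001], 'twist': np.float64(0.0001)}
{'grip': 1.0, 'linear': [0.002, 0.091, -0.001], 'twist': np.float64(0.0001)}
{'grip': 1.0, 'linear': [0.002, 0.091, -0.001], 'twist': np.float64(0.0001)}
{'grip': 1.0, 'linear': [0.002, 0.091, -0.001], 'twist': np.float64(0.0001)}
{'grip': 1.0, 'linear': [0.002, 0.091, -0.001], 'twist': np.float64(0.0001)}
{'grip': 1.0, 'linear': [0.002, 0.091, -0.001], 'twist': np.float64(0.0001)}
```

View pics/w2.png

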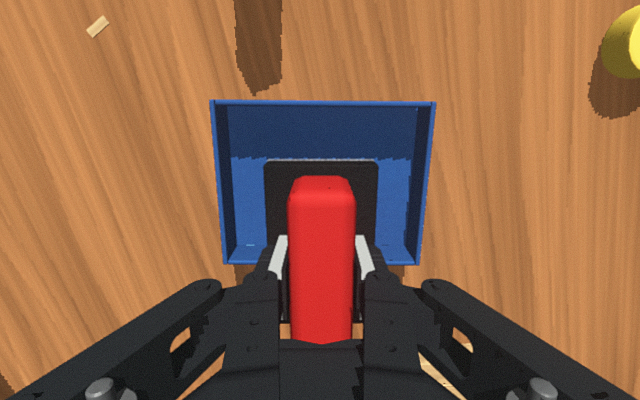

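The wrist view shows the sander held square, with its grip at (322,250). The tray below it is centred near x = 322 and lined up. Lowering it.

Call:
move_arm([
  {"grip":1,"linear":[0.004,0.1,0],"twist":0},
  {"grip":1,"linear":[0.004,0.14,0],"twist":0},
  {"grip":1,"linear":[0.004,0.14,0],"twist":0},
  {"grip":1,"linear":[0,0.12,0],"twist":0},
  {"grip":1,"linear":[0,0.08,0],"twist":0},
])

```text
clock: 6.2
eef_pos: [0.5401, -0.3608, 0.0724]
tool_rot: [0.444, -0.544, 0.551, -0.451]
ft_force: [-0.2, -1.2, -1.7]
grip_width: 0.0272
```

```bash
python3 plan.py 0.533 -0.366 0.03 -12.2 1 .01
```

```text
t 6.2 p [ 0.5401 -0.3608  0.0724] yaw -11.53 tilt [-0.0016 -0.9999  0.0146] w 0.0272 F [-0.2 -1.2 -1.7] j [-0.59  0.62  0.17  1.11  0.01  1.18]
{'grip': 1.0, 'linear': [0.007, 0.042, -0.006], 'twist': np.float64(0.0012)}
{'grip': 1.0, 'linear': [0.007, 0.042, -0.006], 'twist': np.float64(0.0012)}
{'grip': 1.0, 'linear': [0.007, 0.042, -0.006], 'twist': np.float64(0.0012)}
{'grip': 1.0, 'linear': [0.007, 0.042, -0.006], 'twist': np.float64(0.0012)}
{'grip': 1.0, 'linear': [0.007, 0.042, -0.006], 'twist': np.float64(0.0012)}
```

Call:
move_arm([
  {"grip":1,"linear":[0.008,0.06,-0.007],"twist":0.001},
  {"grip":1,"linear":[0.007,0.06,-0.006],"twist":0.001},
  {"grip":1,"linear":[0.006,0.05,-0.005],"twist":0},
  {"grip":1,"linear":[0,0.02,0],"twist":0},
  {"grip":1,"linear":[0,0,0],"twist":0},
])

```text
clock: 6.7
eef_pos: [0.5365, -0.3597, 0.0305]
tool_rot: [0.444, -0.545, 0.549, -0.451]
ft_force: [0.1, 0.2, -2.5]
grip_width: 0.0271
```

```bash
python3 plan.py 0.533 -0.366 0.029 -12.2 1 .01
```

```text
t 6.7 p [ 0.5365 -0.3597  0.0305] yaw -11.42 tilt [-0.0036 -0.9999  0.011 ] w 0.0271 F [ 0.1  0.2 -2.5] j [-0.59  0.66  0.12  1.02  0.01  1.18]
{'grip': 1.0, 'linear': [0.034, 0.007, -0.011], 'twist': np.float64(0.0068)}
```

Lowering the last 2 to 3 mm gently, then releasing.

Call:
move_arm([
  {"grip":1,"linear":[0,0.012,0],"twist":0},
  {"grip":1,"linear":[0,0,0],"twist":0},
  {"grip":1,"linear":[0,0,0],"twist":0},
  {"grip":0,"linear":[0,0,0],"twist":0},
  {"grip":0,"linear":[0,0,0],"twist":0},
])

```text
clock: 7.2
eef_pos: [0.5388, -0.3617, 0.0316]
tool_rot: [0.443, -0.543, 0.552, -0.452]
ft_force: [-0.8, 0.2, -0.0]
grip_width: 0.0552
```

Call:
move_arm([
  {"grip":0,"linear":[0,0,0],"twist":0},
  {"grip":0,"linear":[0,0,0],"twist":0},
  {"grip":0,"linear":[0,0,0],"twist":0},
  {"grip":0,"linear":[0,0,0],"twist":0},
  {"grip":0,"linear":[0,-0.05,0],"twist":0},
])

```text
clock: 7.7
eef_pos: [0.5385, -0.3616, 0.042]
tool_rot: [0.443, -0.543, 0.552, -0.452]
ft_force: [-0.3, 0.0, -0.4]
grip_width: 0.0856
```

Call:
move_arm([
  {"grip":0,"linear":[0,-0.15,0],"twist":0},
  {"grip":0,"linear":[0,-0.2,0],"twist":0},
  {"grip":0,"linear":[0,-0.25,0],"twist":0},
  {"grip":0,"linear":[0,-0.25,0],"twist":0},
  {"grip":0,"linear":[0,-0.1,0],"twist":0},
])

```text
clock: 8.2
eef_pos: [0.5327, -0.3595, 0.2375]
tool_rot: [0.444, -0.546, 0.549, -0.451]
ft_force: [0.5, -1.2, -0.4]
grip_width: 0.0854
```

```bash
python3 plan.py 0.5525 0.24 0.22 - 0 .05;  python3 - <<'E'
from h import *
im,d,K,D,T=cam("wrist"); cv2.imwrite("pics/w3.png",im)
hsv=cv2.cvtColor(im,cv2.COLOR_BGR2HSV);H,S,V=[hsv[...,i] for i in range(3)]
C=cloud(d,K,D,T); m=(((H<8)|(H>172))&(S>150))
print("red top z",np.median(C[...,2][m&(C[...,2]>.045)]),np.median(C[m&(C[...,2]>.045)],0))
E
```

```text
t 8.2 p [ 0.5327 -0.3595  0.2375] yaw -11.44 tilt [-0.0042 -0.9999  0.0097] w 0.0854 F [ 0.5 -1.2 -0.4] j [-0.6   0.53  0.45  1.48  0.01  1.17]
{'grip': 0.0, 'linear': [-0.246, 0.008, -0.042], 'twist': np.float64(-0.0)}
{'grip': 0.0, 'linear': [-0.246, 0.008, -0.042], 'twist': np.float64(-0.0)}
{'grip': 0.0, 'linear': [-0.246, 0.008, -0.042], 'twist': np.float64(-0.0)}
{'grip': 0.0, 'linear': [-0.246, 0.008, -0.042], 'twist': np.float64(-0.0)}
{'grip': 0.0, 'linear': [-0.246, 0.008, -0.042], 'twist': np.float64(-0.0)}
{'grip': 0.0, 'linear': [-0.246, 0.008, -0.042], 'twist': np.float64(-0.0)}
{'grip': 0.0, 'linear': [-0.246, 0.008, -0.042], 'twist': np.float64(-0.0)}
{'grip': 0.0, 'linear': [-0.246, 0.008, -0.042], 'twist': np.float64(-0.0)}
{'grip': 0.0, 'linear': [-0.246, 0.008, -0.042], 'twist': np.float64(-0.0)}
{'grip': 0.0, 'linear': [-0.246, 0.008, -0.042], 'twist': np.float64(-0.0)}
{'grip': 0.0, 'linear': [-0.246, 0.008, -0.042], 'twist': np.float64(-0.0)}
{'grip': 0.0, 'linear': [-0.246, 0.008, -0.042], 'twist': np.float64(-0.0)}
red top z 0.05802211234420096 [ 0.53788392 -0.35778842  0.05802211]
```

The sander is released, and its red top reads 0.058 m against 0.059 expected when flat on the tray floor. Next, the leg.

```bash
python3 plan.py 0.5525 0.275 0.23 0 0 .05
```

```text
t 8.25 p [ 0.5336 -0.36    0.24  ] yaw -11.44 tilt [-0.0027 -0.9999  0.0134] w 0.0855 F [ 0.3 -0.3  2.5] j [-0.6   0.53  0.45  1.48  0.01  1.17]
{'grip': 0.0, 'linear': [-0.241, 0.004, -0.041], 'twist': np.float64(-0.0077)}
{'grip': 0.0, 'linear': [-0.241, 0.004, -0.038], 'twist': np.float64(-0.0077)}
{'grip': 0.0, 'linear': [-0.242, 0.004, -0.034], 'twist': np.float64(-0.0077)}
{'grip': 0.0, 'linear': [-0.242, 0.004, -0.03], 'twist': np.float64(-0.0077)}
{'grip': 0.0, 'linear': [-0.243, 0.004, -0.027], 'twist': np.float64(-0.0077)}
{'grip': 0.0, 'linear': [-0.243, 0.004, -0.023], 'twist': np.float64(-0.0077)}
{'grip': 0.0, 'linear': [-0.244, 0.004, -0.019], 'twist': np.float64(-0.0077)}
{'grip': 0.0, 'linear': [-0.244, 0.004, -0.015], 'twist': np.float64(-0.0077)}
{'grip': 0.0, 'linear': [-0.244, 0.004, -0.012], 'twist': np.float64(-0.0077)}
{'grip': 0.0, 'linear': [-0.244, 0.004, -0.008], 'twist': np.float64(-0.0077)}
{'grip': 0.0, 'linear': [-0.244, 0.004, -0.004], 'twist': np.float64(-0.0077)}
{'grip': 0.0, 'linear': [-0.244, 0.005, -0.0], 'twist': np.float64(-0.0077)}
{'grip': 0.0, 'linear': [-0.244, 0.005, 0.003], 'twist': np.float64(-0.0077)}
```

Call:
move_arm([
  {"grip":0,"linear":[-0.24,0.004,-0.04],"twist":-0.008},
  {"grip":0,"linear":[-0.24,0.004,-0.038],"twist":-0.008},
  {"grip":0,"linear":[-0.24,0.004,-0.034],"twist":-0.008},
  {"grip":0,"linear":[-0.24,0.004,-0.03],"twist":-0.008},
  {"grip":0,"linear":[-0.24,0.004,-0.027],"twist":-0.008},
])

```text
clock: 8.75
eef_pos: [0.5419, -0.1184, 0.2398]
tool_rot: [0.462, -0.524, 0.539, -0.471]
ft_force: [1.2, -0.4, 0.1]
grip_width: 0.0853
```

Call:
move_arm([
  {"grip":0,"linear":[-0.24,0.004,-0.023],"twist":-0.008},
  {"grip":0,"linear":[-0.24,0.004,-0.02],"twist":-0.008},
  {"grip":0,"linear":[-0.24,0.004,-0.015],"twist":-0.008},
  {"grip":0,"linear":[-0.24,0.004,-0.012],"twist":-0.008},
  {"grip":0,"linear":[-0.24,0.004,-0.008],"twist":-0.008},
])

```text
clock: 9.25
eef_pos: [0.5478, 0.1316, 0.2376]
tool_rot: [0.482, -0.503, 0.52, -0.493]
ft_force: [1.6, 0.1, -0.6]
grip_width: 0.0853
```

```bash
python3 plan.py 0.5525 0.275 0.23 0 0 .05
```

```text
t 9.25 p [0.5478 0.1316 0.2376] yaw -2.75 tilt [ 0.0046 -0.9996  0.0281] w 0.0853 F [ 1.6  0.1 -0.6] j [ 0.24  0.34  0.16  1.36 -0.01  1.86]
{'grip': 0.0, 'linear': [-0.239, 0.011, -0.004], 'twist': np.float64(-0.008)}
{'grip': 0.0, 'linear': [-0.239, 0.012, -0.0], 'twist': np.float64(-0.008)}
{'grip': 0.0, 'linear': [-0.239, 0.012, 0.004], 'twist': np.float64(-0.008)}
```

Call:
move_arm([
  {"grip":0,"linear":[-0.23,0.01,0],"twist":-0.008},
  {"grip":0,"linear":[-0.2,0.01,0],"twist":-0.008},
  {"grip":0,"linear":[-0.15,0.01,0],"twist":-0.006},
  {"grip":0,"linear":[0,0,0],"twist":0},
  {"grip":0,"linear":[0,0,0],"twist":0},
])

```text
clock: 9.75
eef_pos: [0.5493, 0.2595, 0.2321]
tool_rot: [-0.496, 0.489, -0.506, 0.508]
ft_force: [-0.4, -1.0, 0.2]
grip_width: 0.0855
```

```bash
cat > leg.py <<'E'
from h import *
import sys
im,d,K,D,T=cam("wrist"); cv2.imwrite(sys.argv[1],im)
hsv=cv2.cvtColor(im,cv2.COLOR_BGR2HSV);H,S,V=[hsv[...,i] for i in range(3)]
C=cloud(d,K,D,T); top=float(sys.argv[2])
for nm,m in (("top",(abs(C[...,2]-top+.002)<.006)&((H<35)|(S<60))&(V>90)),("disc",(abs(C[...,2]-top)<.006)&(S<60)&(V>90)&(V<210))):
    m=cv2.morphologyEx(m.astype(np.uint8),cv2.MORPH_OPEN,np.ones((3,3)))
    for c in cv2.findContours(m,0,1)[0]:
        if cv2.contourArea(c)<150: continue
        w=onplane(c.reshape(-1,2),top-(.003 if nm=="top" else 0),K,D,T)[:,:2]; r=cv2.minAreaRect((w*1000).astype(np.float32))
        print(nm,c.reshape(-1,2).mean(0).round(),np.round(r[0],1),np.round(r[1],1),round(r[2],1))
E
python3 plan.py 0.5525 0.283 0.23 0 0 .05; python3 leg.py pics/w4.png .09
```

```text
t 9.75 p [0.5493 0.2595 0.2321] yaw 0.51 tilt [ 0.0043 -0.9996  0.0294] w 0.0855 F [-0.4 -1.   0.2] j [ 0.45  0.44  0.29  1.4  -0.02  2.01]
{'grip': 0.0, 'linear': [-0.118, 0.011, 0.017], 'twist': np.float64(0.0045)}
top [365. 323.] [603.4 102.7] [33.  10.6] 11.8
top [328. 242.] [561.2 199. ] [22.3 24.2] 0.2
top [405. 212.] [637.2 230.2] [24.  23.1] 89.9
top [211. 160.] [453.4 282.5] [33.1 32.6] 9.4
top [320. 156.] [552.6 285.5] [33.3 33.8] 1.3
top [406.  89.] [627.9 345.2] [23.3 23.2] 0.4
top [213.  64.] [461.4 363.2] [23.6 23.5] 44.2
disc [328. 242.] [561.1 200.4] [22.  23.9] 0.2
disc [405. 212.] [636.2 231.3] [23.7 22.8] 89.9
disc [321. 157.] [552.5 285.4] [22.2 22.2] 0.2
disc [406.  89.] [627. 345.] [23. 23.] 0.4
disc [213.  64.] [462.3 362.8] [23.3 23.2] 44.2
```

View pics/w4.png

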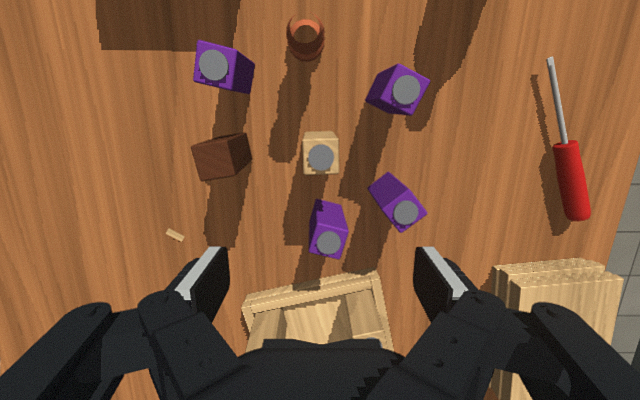

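The pale leg is at pixel (320,156), giving (0.5525, 0.285) at about 0.5° yaw. Purple is at (328,242), (405,212), (406,89) and (213,64), dark at (221,158), turned at (305,37). The tool has about 1.7° of drift tilt, which I'll watch.

Call:
move_arm([
  {"grip":0,"linear":[-0.06,-0.1,0.008],"twist":0},
  {"grip":0,"linear":[-0.06,-0.15,0.008],"twist":0},
  {"grip":0,"linear":[0,0,0],"twist":0},
  {"grip":0,"linear":[0,0,0],"twist":0},
  {"grip":0,"linear":[0,0,0],"twist":0},
])

```text
clock: 10.3
eef_pos: [0.5511, 0.2761, 0.2835]
tool_rot: [0.494, -0.492, 0.509, -0.505]
ft_force: [-0.3, -0.5, 0.2]
grip_width: 0.0857
```

```bash
python3 plan.py 0.5526 0.2845 0.11 0.5 0 .03
```

```text
t 10.3 p [0.5511 0.2761 0.2835] yaw -0.1 tilt [ 0.0066 -0.9996  0.0269] w 0.0857 F [-0.3 -0.5  0.2] j [ 0.47  0.45  0.44  1.54 -0.02  2.05]
{'grip': 0.0, 'linear': [-0.008, 0.145, -0.003], 'twist': np.float64(-0.0009)}
{'grip': 0.0, 'linear': [-0.008, 0.145, -0.003], 'twist': np.float64(-0.0009)}
{'grip': 0.0, 'linear': [-0.008, 0.145, -0.003], 'twist': np.float64(-0.0009)}
{'grip': 0.0, 'linear': [-0.008, 0.145, -0.003], 'twist': np.float64(-0.0009)}
{'grip': 0.0, 'linear': [-0.008, 0.145, -0.003], 'twist': np.float64(-0.0009)}
{'grip': 0.0, 'linear': [-0.008, 0.145, -0.003], 'twist': np.float64(-0.0009)}
```

Call:
move_arm([
  {"grip":0,"linear":[-0.008,0.12,0],"twist":-0.001},
  {"grip":0,"linear":[-0.008,0.15,0],"twist":-0.001},
  {"grip":0,"linear":[-0.008,0.15,0],"twist":-0.001},
  {"grip":0,"linear":[-0.008,0.15,0],"twist":-0.001},
  {"grip":0,"linear":[-0.008,0.12,0],"twist":-0.001},
])

```text
clock: 10.8
eef_pos: [0.5566, 0.278, 0.1432]
tool_rot: [0.493, -0.49, 0.509, -0.507]
ft_force: [0.3, 0.4, 0.2]
grip_width: 0.0854
```

```bash
python3 plan.py 0.5526 0.2845 0.11 0.5 0 .03
```

```text
t 10.8 p [0.5566 0.278  0.1432] yaw 0.06 tilt [ 0.0052 -0.9995  0.0319] w 0.0854 F [0.3 0.4 0.2] j [ 0.47  0.51  0.17  1.2  -0.02  2.04]
{'grip': 0.0, 'linear': [-0.017, 0.083, -0.013], 'twist': np.float64(-0.0019)}
{'grip': 0.0, 'linear': [-0.017, 0.083, -0.013], 'twist': np.float64(-0.0019)}
```

Call:
move_arm([
  {"grip":0,"linear":[-0.017,0.08,-0.012],"twist":-0.002},
  {"grip":0,"linear":[-0.017,0.06,-0.012],"twist":-0.002},
  {"grip":0,"linear":[0,0,0],"twist":0},
  {"grip":0,"linear":[0,0,0],"twist":0},
  {"grip":0,"linear":[0,0,0],"twist":0},
])

```text
clock: 11.3
eef_pos: [0.5474, 0.2773, 0.1056]
tool_rot: [0.5, -0.491, 0.507, -0.502]
ft_force: [-0.1, -0.8, 0.4]
grip_width: 0.0852
```

```bash
python3 plan.py 0.5526 0.2845 0.055 0.5 0 .02; python3 leg.py pics/w5.png .09 | grep " 55"
```

```text
t 11.3 p [0.5474 0.2773 0.1056] yaw 0.2 tilt [ 0.014  -0.9998  0.017 ] w 0.0852 F [-0.1 -0.8  0.4] j [ 0.48  0.53  0.1   1.13 -0.02  2.05]
{'grip': 0.0, 'linear': [-0.013, 0.084, 0.007], 'twist': np.float64(-0.0009)}
{'grip': 0.0, 'linear': [-0.013, 0.084, 0.007], 'twist': np.float64(-0.0009)}
{'grip': 0.0, 'linear': [-0.013, 0.084, 0.007], 'twist': np.float64(-0.0009)}
```

Call:
move_arm([
  {"grip":0,"linear":[-0.013,0.08,0.007],"twist":-0.001},
  {"grip":0,"linear":[-0.013,0.08,0.007],"twist":-0.001},
  {"grip":0,"linear":[-0.01,0.07,0.005],"twist":0},
  {"grip":0,"linear":[0,0,0],"twist":0},
  {"grip":0,"linear":[0,0,0],"twist":0},
])

```text
clock: 11.85
eef_pos: [0.5566, 0.2852, 0.0641]
tool_rot: [0.497, -0.489, 0.508, -0.506]
ft_force: [0.1, 0.1, 0.3]
grip_width: 0.0855
```

```bash
python3 plan.py 0.5526 0.2845 0.055 0.5 0 .02
```

```text
t 11.85 p [0.5566 0.2852 0.0641] yaw 0.34 tilt [ 0.009  -0.9996  0.0274] w 0.0855 F [0.1 0.1 0.3] j [ 0.48  0.58  0.07  1.04 -0.02  2.05]
{'grip': 0.0, 'linear': [0.003, 0.045, -0.021], 'twist': np.float64(-0.0014)}
```

Call:
move_arm([
  {"grip":0,"linear":[0,0.04,-0.021],"twist":-0.001},
  {"grip":0,"linear":[0,0,0],"twist":0},
  {"grip":0,"linear":[0,0,0],"twist":0},
  {"grip":0,"linear":[0,0,0],"twist":0},
  {"grip":0,"linear":[0,0,0],"twist":0},
])

```text
clock: 12.35
eef_pos: [0.5533, 0.2855, 0.0578]
tool_rot: [-0.496, 0.488, -0.507, 0.508]
ft_force: [-0.1, -0.0, -0.4]
grip_width: 0.0855
```

```bash
python3 plan.py 0.5526 0.2845 0.055 0.5 0 .02
```

```text
t 12.35 p [0.5533 0.2855 0.0578] yaw 0.46 tilt [ 0.0076 -0.9995  0.0305] w 0.0855 F [-0.1 -0.  -0.4] j [ 0.49  0.58  0.05  1.02 -0.02  2.05]
{'grip': 0.0, 'linear': [0.005, 0.014, -0.004], 'twist': np.float64(-0.0003)}
```

Call:
move_arm([
  {"grip":1,"linear":[0,0,0],"twist":0},
  {"grip":1,"linear":[0,0,0],"twist":0},
  {"grip":1,"linear":[0,0,0],"twist":0},
  {"grip":1,"linear":[0,0,0],"twist":0},
  {"grip":1,"linear":[0,0,0],"twist":0},
])

```text
clock: 12.85
eef_pos: [0.554, 0.286, 0.0591]
tool_rot: [-0.495, 0.488, -0.508, 0.508]
ft_force: [-0.1, 0.3, -0.6]
grip_width: 0.033
```

Call:
move_arm([
  {"grip":1,"linear":[0,0,0],"twist":0},
  {"grip":1,"linear":[0,0,0],"twist":0},
  {"grip":1,"linear":[0,-0.1,0.003],"twist":0},
  {"grip":1,"linear":[0,-0.2,0.005],"twist":0},
  {"grip":1,"linear":[0,-0.25,0.006],"twist":0},
])

```text
clock: 13.35
eef_pos: [0.5472, 0.2834, 0.1609]
tool_rot: [0.503, -0.491, 0.505, -0.501]
ft_force: [1.1, 0.4, -0.7]
grip_width: 0.0334
```

Call:
move_arm([
  {"grip":1,"linear":[0,-0.2,0.005],"twist":0},
  {"grip":1,"linear":[0,-0.1,0.003],"twist":0},
  {"grip":1,"linear":[0,0,0],"twist":0},
  {"grip":1,"linear":[0,0,0],"twist":0},
  {"grip":1,"linear":[0,0,0],"twist":0},
])

```text
clock: 13.85
eef_pos: [0.5503, 0.2855, 0.2288]
tool_rot: [0.499, -0.49, 0.506, -0.504]
ft_force: [0.4, 0.1, -0.5]
grip_width: 0.033
```

```bash
python3 plan.py 0.645 -0.087 0.215 13.2 1 .045
```

```text
t 13.85 p [0.5503 0.2855 0.2288] yaw 0.46 tilt [ 0.0119 -0.9997  0.0219] w 0.033 F [ 0.4  0.1 -0.5] j [ 0.49  0.47  0.34  1.42 -0.02  2.05]
{'grip': 1.0, 'linear': [0.207, 0.011, 0.051], 'twist': np.float64(-0.0124)}
{'grip': 1.0, 'linear': [0.208, 0.011, 0.046], 'twist': np.float64(-0.0124)}
{'grip': 1.0, 'linear': [0.21, 0.011, 0.04], 'twist': np.float64(-0.0124)}
{'grip': 1.0, 'linear': [0.21, 0.011, 0.035], 'twist': np.float64(-0.0124)}
{'grip': 1.0, 'linear': [0.211, 0.011, 0.03], 'twist': np.float64(-0.0124)}
{'grip': 1.0, 'linear': [0.212, 0.011, 0.025], 'twist': np.float64(-0.0124)}
{'grip': 1.0, 'linear': [0.213, 0.011, 0.02], 'twist': np.float64(-0.0124)}
{'grip': 1.0, 'linear': [0.213, 0.011, 0.014], 'twist': np.float64(-0.0124)}
{'grip': 1.0, 'linear': [0.213, 0.01, 0.009], 'twist': np.float64(-0.0124)}
```

Call:
move_arm([
  {"grip":1,"linear":[0.2,0.01,0.051],"twist":-0.012},
  {"grip":1,"linear":[0.208,0.01,0.046],"twist":-0.012},
  {"grip":1,"linear":[0.21,0.01,0.04],"twist":-0.012},
  {"grip":1,"linear":[0.21,0.01,0.035],"twist":-0.012},
  {"grip":1,"linear":[0.21,0.01,0.03],"twist":-0.012},
])

```text
clock: 14.35
eef_pos: [0.5987, 0.0799, 0.2094]
tool_rot: [0.538, -0.458, 0.466, -0.532]
ft_force: [0.1, 0.3, 0.1]
grip_width: 0.0333
```

Call:
move_arm([
  {"grip":1,"linear":[0.21,0.01,0.025],"twist":-0.012},
  {"grip":1,"linear":[0.19,0.01,0.02],"twist":-0.012},
  {"grip":1,"linear":[0.15,0.01,0.014],"twist":-0.012},
  {"grip":1,"linear":[0,0,0],"twist":0},
  {"grip":1,"linear":[0,0,0],"twist":0},
])

```text
clock: 14.85
eef_pos: [0.6239, -0.038, 0.1912]
tool_rot: [0.559, -0.446, 0.443, -0.542]
ft_force: [-0.8, -0.2, -0.9]
grip_width: 0.0326
```

```bash
python3 plan.py 0.645 -0.087 0.215 13.2 1 .045
```

```text
t 14.85 p [ 0.6239 -0.038   0.1912] yaw 12.15 tilt [ 0.0114 -0.9997 -0.0215] w 0.0326 F [-0.8 -0.2 -0.9] j [-0.05  0.53  0.32  1.38 -0.02  1.31]
{'grip': 1.0, 'linear': [0.132, -0.059, 0.025], 'twist': np.float64(-0.0046)}
{'grip': 1.0, 'linear': [0.132, -0.059, 0.023], 'twist': np.float64(-0.0046)}
```

Call:
move_arm([
  {"grip":1,"linear":[0.11,0,0.025],"twist":-0.005},
  {"grip":1,"linear":[0.11,0,0.023],"twist":-0.004},
  {"grip":1,"linear":[0,0,0],"twist":0},
  {"grip":1,"linear":[0,0,0],"twist":0},
  {"grip":1,"linear":[0,0,0],"twist":0},
])

```text
clock: 15.35
eef_pos: [0.6394, -0.0735, 0.1852]
tool_rot: [0.566, -0.443, 0.432, -0.545]
ft_force: [0.2, 0.0, -0.6]
grip_width: 0.0331
```

```bash
python3 plan.py 0.645 -0.087 0.15 13.2 1 .03; python3 - <<'E'
from h import *
z=np.load("w1.npz"); im,d,K,D,T=[z[k] for k in("im","d","K","D","T")]
C=cloud(d,K,D,T);hsv=cv2.cvtColor(im,cv2.COLOR_BGR2HSV)
m=((hsv[...,1]<60)&(abs(C[...,2]-.108)<.01)&(hsv[...,2]>90)&(hsv[...,2]<210)).astype(np.uint8)
for c in cv2.findContours(m,0,1)[0]:
    if cv2.contourArea(c)>100:
        w=onplane(c.reshape(-1,2),.108,K,D,T)*1000; r=cv2.minAreaRect(w[:,:2].astype(np.float32)); print(np.round(r[0],1),np.round(r[1],1))
im,d,K,D,T=cam("wrist"); cv2.imwrite("pics/w6.png",im)
im,d,K,D,T=cam("top");C=cloud(d,K,D,T);hsv=cv2.cvtColor(im,cv2.COLOR_BGR2HSV)
E
```

```text
t 15.35 p [ 0.6394 -0.0735  0.1852] yaw 13.59 tilt [ 0.0052 -0.9995 -0.0327] w 0.0331 F [ 0.2  0.  -0.6] j [-0.11  0.58  0.39  1.41 -0.02  1.23]
{'grip': 1.0, 'linear': [0.036, 0.088, 0.009], 'twist': np.float64(0.0017)}
{'grip': 1.0, 'linear': [0.036, 0.088, 0.009], 'twist': np.float64(0.0017)}
[ 528.3 -108.2] [25.6 12.5]
[606.9  87.4] [23.2 23.2]
[492.1  60.6] [23.7 23.4]
```

View pics/w6.png

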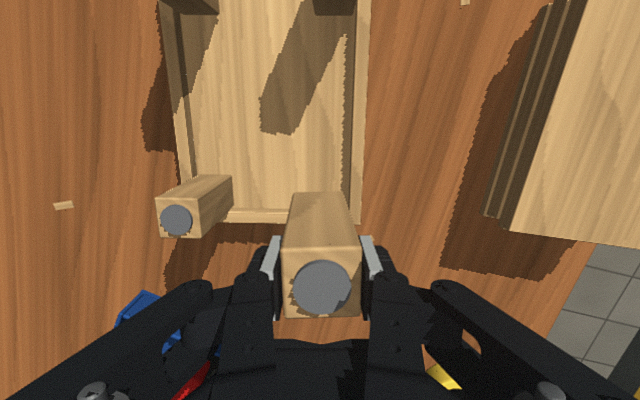

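The wrist view shows the leg held straight between the fingers, its disc at (322,287) and its foot edge at y of about 193. The stool corner is near (350,215). Combining both cameras puts the foot target at TCP of about (0.646, -0.084). I'll lower stepwise.

Call:
move_arm([
  {"grip":1,"linear":[0.02,0.06,0.01],"twist":0.002},
  {"grip":1,"linear":[0.015,0.06,0.01],"twist":0.001},
  {"grip":1,"linear":[0.01,0.06,0.01],"twist":0},
  {"grip":1,"linear":[0,0.06,0.005],"twist":0},
  {"grip":1,"linear":[0,0,0],"twist":0},
])

```text
clock: 15.95
eef_pos: [0.6467, -0.0799, 0.1325]
tool_rot: [0.565, -0.444, 0.432, -0.544]
ft_force: [1.4, -0.1, -1.7]
grip_width: 0.0331
```

```bash
python3 plan.py 0.646 -0.084 0.12 13.2 1 .01
```

```text
t 15.95 p [ 0.6467 -0.0799  0.1325] yaw 13.37 tilt [ 0.005  -0.9994 -0.0333] w 0.0331 F [ 1.4 -0.1 -1.7] j [-0.12  0.62  0.33  1.31 -0.02  1.22]
{'grip': 1.0, 'linear': [0.009, 0.031, -0.003], 'twist': np.float64(0.0007)}
{'grip': 1.0, 'linear': [0.009, 0.031, -0.003], 'twist': np.float64(0.0007)}
```

Call:
move_arm([
  {"grip":1,"linear":[0,0,0.15],"twist":0},
  {"grip":1,"linear":[0,0,0],"twist":0},
  {"grip":1,"linear":[0,0,0],"twist":0},
  {"grip":1,"linear":[0,0,0],"twist":0},
  {"grip":1,"linear":[0,0,0],"twist":0},
])

```text
clock: 16.45
eef_pos: [0.673, -0.0732, 0.1277]
tool_rot: [0.567, -0.447, 0.43, -0.542]
ft_force: [-0.5, -0.4, -0.1]
grip_width: 0.0331
```

```bash
python3 plan.py 0.646 -0.084 0.12 13.2 1 .02
```

```text
t 16.45 p [ 0.673  -0.0732  0.1277] yaw 13.31 tilt [ 0.0023 -0.9991 -0.0418] w 0.0331 F [-0.5 -0.4 -0.1] j [-0.1   0.68  0.43  1.36 -0.02  1.24]
{'grip': 1.0, 'linear': [0.011, 0.022, -0.071], 'twist': np.float64(0.0005)}
{'grip': 1.0, 'linear': [0.011, 0.022, -0.071], 'twist': np.float64(0.0005)}
```

Call:
move_arm([
  {"grip":1,"linear":[0,0,-0.2],"twist":0},
  {"grip":1,"linear":[0,0,0],"twist":0},
  {"grip":1,"linear":[0,0,-0.2],"twist":0},
  {"grip":1,"linear":[0,0,0],"twist":0},
  {"grip":1,"linear":[0,0,0],"twist":0},
])

```text
clock: 16.95
eef_pos: [0.5818, -0.0915, 0.1228]
tool_rot: [0.57, -0.454, 0.423, -0.538]
ft_force: [1.0, -0.0, -0.7]
grip_width: 0.0329
```

```bash
python3 plan.py 0.646 -0.084 0.12 13.2 1 .02
```

```text
t 16.95 p [ 0.5818 -0.0915  0.1228] yaw 13.28 tilt [-0.0056 -0.998  -0.0631] w 0.0329 F [ 1.  -0.  -0.7] j [-0.15  0.53  0.14  1.24 -0.02  1.19]
{'grip': 1.0, 'linear': [0.009, -0.002, 0.08], 'twist': np.float64(0.0002)}
{'grip': 1.0, 'linear': [0.009, -0.002, 0.08], 'twist': np.float64(0.0002)}
{'grip': 1.0, 'linear': [0.009, -0.002, 0.08], 'twist': np.float64(0.0002)}
{'grip': 1.0, 'linear': [0.009, -0.002, 0.08], 'twist': np.float64(0.0002)}
```

Call:
move_arm([
  {"grip":1,"linear":[0.008,-0.01,0.06],"twist":0},
  {"grip":1,"linear":[0.008,-0.01,0.06],"twist":0},
  {"grip":1,"linear":[0.008,-0.01,0.06],"twist":0},
  {"grip":1,"linear":[0.005,-0.01,0.06],"twist":0},
  {"grip":1,"linear":[0,0,0.03],"twist":0},
])

```text
clock: 17.45
eef_pos: [0.6429, -0.0856, 0.1354]
tool_rot: [0.568, -0.45, 0.428, -0.54]
ft_force: [-0.6, 0.2, -0.8]
grip_width: 0.0334
```

```bash
python3 plan.py 0.646 -0.084 0.12 13.2 1 .02
```

```text
t 17.45 p [ 0.6429 -0.0856  0.1354] yaw 13.18 tilt [-2.000e-04 -9.988e-01 -4.960e-02] w 0.0334 F [-0.6  0.2 -0.8] j [-0.12  0.63  0.35  1.34 -0.02  1.22]
{'grip': 1.0, 'linear': [-0.004, 0.076, 0.021], 'twist': np.float64(-0.0002)}
```

Call:
move_arm([
  {"grip":1,"linear":[0,0,0],"twist":0},
  {"grip":1,"linear":[0,0,0],"twist":0},
  {"grip":1,"linear":[0,0,0],"twist":0},
  {"grip":1,"linear":[0,0,0],"twist":0},
  {"grip":1,"linear":[0,0,0],"twist":0},
])

```text
clock: 17.95
eef_pos: [0.6439, -0.0855, 0.137]
tool_rot: [0.567, -0.449, 0.429, -0.541]
ft_force: [-0.2, -0.8, 0.4]
grip_width: 0.0329
```

```bash
python3 plan.py 0.646 -0.084 0.12 13.2 1 .02
```

```text
t 17.95 p [ 0.6439 -0.0855  0.137 ] yaw 13.2 tilt [ 0.001  -0.9989 -0.0471] w 0.0329 F [-0.2 -0.8  0.4] j [-0.12  0.62  0.35  1.34 -0.02  1.22]
{'grip': 1.0, 'linear': [-0.005, 0.084, 0.016], 'twist': np.float64(-0.0)}
```

Call:
move_arm([
  {"grip":1,"linear":[0,0.15,0],"twist":0},
  {"grip":1,"linear":[0,-0.15,0],"twist":0},
  {"grip":1,"linear":[0,0,0],"twist":0},
  {"grip":1,"linear":[0,0,0],"twist":0},
  {"grip":1,"linear":[0,0,0],"twist":0},
])

```text
clock: 18.45
eef_pos: [0.6385, -0.0854, 0.1336]
tool_rot: [0.569, -0.452, 0.426, -0.539]
ft_force: [-0.3, 0.5, -0.6]
grip_width: 0.0331
```

```bash
python3 plan.py 0.646 -0.084 0.12 13.2 1 .02
```

```text
t 18.45 p [ 0.6385 -0.0854  0.1336] yaw 13.16 tilt [-0.0022 -0.9984 -0.0559] w 0.0331 F [-0.3  0.5 -0.6] j [-0.12  0.62  0.34  1.34 -0.02  1.22]
{'grip': 1.0, 'linear': [0.002, 0.066, 0.042], 'twist': np.float64(-0.0004)}
```

Call:
move_arm([
  {"grip":1,"linear":[0,-0.1,0],"twist":0},
  {"grip":1,"linear":[0,-0.1,0],"twist":0},
  {"grip":1,"linear":[0,0,0],"twist":0},
  {"grip":1,"linear":[0,0.2,0.02],"twist":0},
  {"grip":1,"linear":[0,0,0],"twist":0},
])

```text
clock: 18.95
eef_pos: [0.6439, -0.0849, 0.1341]
tool_rot: [0.568, -0.451, 0.428, -0.54]
ft_force: [-1.8, -0.2, -2.2]
grip_width: 0.0331
```

Call:
move_arm([
  {"grip":1,"linear":[0,0,0],"twist":0},
  {"grip":1,"linear":[0,-0.15,0],"twist":0},
  {"grip":1,"linear":[0,0.15,0],"twist":0},
  {"grip":1,"linear":[0,0,0],"twist":0},
  {"grip":1,"linear":[0,0,0],"twist":0},
])

```text
clock: 19.45
eef_pos: [0.6453, -0.0853, 0.1392]
tool_rot: [0.567, -0.45, 0.429, -0.54]
ft_force: [0.3, -1.2, -0.1]
grip_width: 0.0331
```

```bash
python3 plan.py 0.646 -0.084 0.12 13.2 1 .02
```

```text
t 19.45 p [ 0.6453 -0.0853  0.1392] yaw 13.13 tilt [ 8.000e-04 -9.988e-01 -4.820e-02] w 0.0331 F [ 0.3 -1.2 -0.1] j [-0.12  0.63  0.36  1.35 -0.02  1.22]
{'grip': 1.0, 'linear': [-0.006, 0.096, 0.01], 'twist': np.float64(-0.0006)}
```

Call:
move_arm([
  {"grip":1,"linear":[0,-0.25,0],"twist":0},
  {"grip":1,"linear":[0,0.25,0],"twist":0},
  {"grip":1,"linear":[0,0,0],"twist":0},
  {"grip":1,"linear":[0,-0.25,0],"twist":0},
  {"grip":1,"linear":[0,0.25,0],"twist":0},
])

```text
clock: 19.95
eef_pos: [0.6503, -0.0857, 0.1657]
tool_rot: [0.565, -0.446, 0.433, -0.543]
ft_force: [4.4, -0.2, 1.5]
grip_width: 0.0329
```

Call:
move_arm([
  {"grip":1,"linear":[0,0,0],"twist":0},
  {"grip":1,"linear":[0,-0.25,0],"twist":0},
  {"grip":1,"linear":[0,0.25,0],"twist":0},
  {"grip":1,"linear":[0,0,0],"twist":0},
  {"grip":1,"linear":[0,0,0],"twist":0},
])

```text
clock: 20.45
eef_pos: [0.6428, -0.0847, 0.1737]
tool_rot: [0.567, -0.45, 0.429, -0.54]
ft_force: [0.8, -0.2, 1.9]
grip_width: 0.0334
```

```bash
python3 plan.py 0.646 -0.084 0.12 13.2 1 .02
```

```text
t 20.45 p [ 0.6428 -0.0847  0.1737] yaw 13.13 tilt [ 5.000e-04 -9.988e-01 -4.930e-02] w 0.0334 F [ 0.8 -0.2  1.9] j [-0.12  0.61  0.41  1.42 -0.02  1.22]
{'grip': 1.0, 'linear': [0.0, 0.089, 0.01], 'twist': np.float64(-0.0002)}
{'grip': 1.0, 'linear': [0.0, 0.089, 0.01], 'twist': np.float64(-0.0002)}
{'grip': 1.0, 'linear': [0.0, 0.089, 0.01], 'twist': np.float64(-0.0002)}
```

Call:
move_arm([
  {"grip":1,"linear":[0,0.09,0.01],"twist":0},
  {"grip":1,"linear":[0,0.09,0.01],"twist":0},
  {"grip":1,"linear":[0,0.07,0],"twist":0},
  {"grip":1,"linear":[0,0,0],"twist":0},
  {"grip":1,"linear":[0,0,0],"twist":0},
])

```text
clock: 20.95
eef_pos: [0.6636, -0.0865, 0.1453]
tool_rot: [0.56, -0.438, 0.442, -0.548]
ft_force: [0.1, -1.0, 0.2]
grip_width: 0.0331
```

```bash
python3 plan.py 0.646 -0.084 0.12 13.2 1 .02
```

```text
t 20.95 p [ 0.6636 -0.0865  0.1453] yaw 13.11 tilt [ 0.0151 -0.9998 -0.0094] w 0.0331 F [ 0.1 -1.   0.2] j [-0.12  0.63  0.38  1.32 -0.02  1.22]
{'grip': 1.0, 'linear': [-0.017, 0.063, -0.041], 'twist': np.float64(-0.0004)}
{'grip': 1.0, 'linear': [-0.017, 0.063, -0.041], 'twist': np.float64(-0.0004)}
```

Call:
move_arm([
  {"grip":1,"linear":[-0.005,0.03,-0.035],"twist":0},
  {"grip":1,"linear":[-0.005,0.03,-0.035],"twist":0},
  {"grip":1,"linear":[0,0.03,-0.02],"twist":0},
  {"grip":1,"linear":[0,0,0],"twist":0},
  {"grip":1,"linear":[0,0,0],"twist":0},
])

```text
clock: 21.45
eef_pos: [0.6477, -0.0898, 0.1324]
tool_rot: [0.558, -0.434, 0.445, -0.55]
ft_force: [-0.1, -0.1, 0.8]
grip_width: 0.0335
```

```bash
python3 plan.py 0.646 -0.084 0.11 13.2 1 .02
```

```text
t 21.45 p [ 0.6477 -0.0898  0.1324] yaw 13.09 tilt [ 1.880e-02 -9.998e-01  4.000e-04] w 0.0335 F [-0.1 -0.1  0.8] j [-0.13  0.59  0.28  1.25 -0.02  1.21]
{'grip': 1.0, 'linear': [-0.016, 0.056, -0.001], 'twist': np.float64(-0.0005)}
{'grip': 1.0, 'linear': [-0.016, 0.056, -0.001], 'twist': np.float64(-0.0005)}
```

Call:
move_arm([
  {"grip":1,"linear":[-0.01,0.04,0],"twist":0},
  {"grip":1,"linear":[-0.01,0.04,0],"twist":0},
  {"grip":1,"linear":[0,0.04,0],"twist":0},
  {"grip":1,"linear":[0,0,0],"twist":0},
  {"grip":1,"linear":[0,0,0],"twist":0},
])

```text
clock: 21.95
eef_pos: [0.6464, -0.0857, 0.105]
tool_rot: [0.558, -0.435, 0.444, -0.549]
ft_force: [-0.7, -0.5, -0.6]
grip_width: 0.0331
```

```bash
python3 plan.py 0.646 -0.084 0.095 13.2 1 .02; python3 - <<'E'
from h import *
o=bot.get_obs(); ztop=o["eef_pos"][2]+.0315
im,d,K,D,T=cam("wrist"); cv2.imwrite("pics/w7.png",im); np.savez("w7.npz",im=im,d=d,K=K,D=D,T=T)
hsv=cv2.cvtColor(im,cv2.COLOR_BGR2HSV); C=cloud(d,K,D,T)
m=((hsv[...,1]<70)&(hsv[...,2]>90)&(hsv[...,2]<210)); m[:200]=0; m[:,:280]=0; m[:,365:]=0
m=cv2.morphologyEx(m.astype(np.uint8),cv2.MORPH_OPEN,np.ones((5,5)))
for c in cv2.findContours(m,0,1)[0]:
    if cv2.contourArea(c)>500:
        w=onplane(c.reshape(-1,2),ztop,K,D,T)*1000; r=cv2.minAreaRect(w[:,:2].astype(np.float32)); print(np.round(r[0],1),np.round(r[1],1),ztop,np.median(C[...,2][m>0]))
im,*_=cam("side"); cv2.imwrite("pics/s7.png",cv2.resize(im[150:280,270:410],None,fx=4,fy=4,interpolation=2))
E
```

```text
t 21.95 p [ 0.6464 -0.0857  0.105 ] yaw 13.11 tilt [ 0.018  -0.9998 -0.0014] w 0.0331 F [-0.7 -0.5 -0.6] j [-0.12  0.61  0.24  1.19 -0.02  1.22]
{'grip': 1.0, 'linear': [-0.01, 0.05, 0.0], 'twist': np.float64(-0.0007)}
[646.2 -84.4] [25.2 21.4] 0.13649222886323836 0.13565770235746247
```

View pics/w7.png

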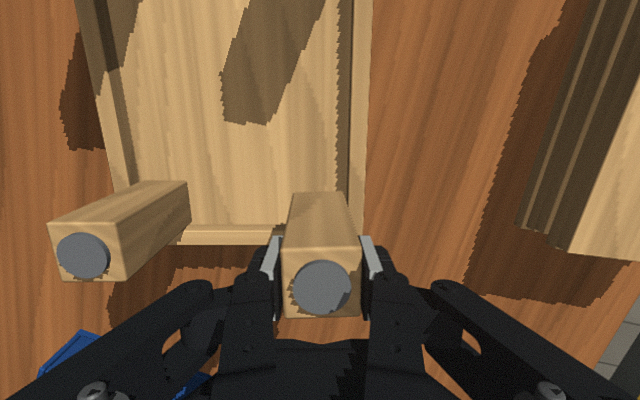

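The wrist view shows the leg's foot edge at y of about 192, x 290 to 347, just inside the corner. The +x rim's inner edge is near x of about 352, and the -y rim is the band at y of 225 to 245. I'll measure the rims with the same camera.

```bash
python3 - <<'E'
from h import *
z=np.load("w7.npz"); im,d,K,D,T=[z[k] for k in("im","d","K","D","T")]
g=cv2.GaussianBlur(cv2.cvtColor(im,cv2.COLOR_BGR2GRAY),(3,3),0).astype(int); C=cloud(d,K,D,T)
a=np.radians(13.1); X=np.array([np.cos(a),np.sin(a)]); Y=np.array([-np.sin(a),np.cos(a)]); c0=np.array([.646,-.0842])
def rel(px,zp): 
    w=onplane([px],zp,K,D,T)[0,:2]-c0; return np.round([w@X*1000,w@Y*1000],1)
for c in (210,230,250): 
    print("col",c,"g",g[216:252:1,c].tolist()); print(" z",(C[216:252:2,c,2]*1000).round().astype(int).tolist())
for r in (60,130,170): 
    print("row",r,"g",g[r,330:380].tolist()); print(" z",(C[r,330:380:2,2]*1000).round().astype(int).tolist())
for px in ((230,226),(230,245),(352,130),(370,130)): print(px,"z32",rel(px,.032),"z18",rel(px,.018),"z0",rel(px,0))
print("foot edge",rel((290,193),.0465),rel((347,193),.0465), rel((318,193),.0465))
E
```

```text
col 210 g [156, 157, 157, 157, 157, 157, 156, 153, 149, 148, 149, 152, 155, 160, 174, 182, 177, 172, 173, 174, 172, 169, 166, 165, 165, 165, 166, 164, 133, 82, 55, 55, 56, 57, 58, 57]
 z [18, 19, 17, 17, 18, 23, 25, 30, 33, 31, 32, 31, 32, 31, 31, 0, -1, 246]
col 230 g [157, 157, 156, 155, 155, 152, 147, 145, 145, 147, 150, 153, 153, 159, 173, 181, 175, 170, 172, 173, 172, 170, 167, 164, 163, 163, 164, 162, 134, 85, 60, 59, 60, 59, 58, 59]
 z [18, 17, 18, 17, 19, 22, 26, 28, 31, 31, 30, 31, 33, 31, 31, 0, 1, 0]
col 250 g [174, 173, 173, 173, 174, 174, 173, 167, 156, 148, 148, 152, 153, 157, 170, 179, 174, 170, 171, 171, 170, 168, 165, 162, 162, 162, 164, 162, 132, 84, 60, 59, 60, 61, 61, 60]
 z [18, 18, 17, 17, 17, 21, 25, 30, 30, 31, 32, 32, 31, 31, 31, -2, -1, 0]
row 60 g [161, 158, 158, 159, 159, 159, 161, 156, 135, 108, 91, 87, 87, 87, 88, 88, 88, 89, 90, 85, 74, 78, 110, 146, 159, 159, 156, 154, 152, 152, 152, 152, 153, 155, 156, 156, 156, 156, 157, 153, 134, 112, 105, 106, 107, 107, 108, 111, 113, 113]
 z [18, 18, 17, 17, 18, 17, 18, 18, 17, 17, 17, 31, 31, 31, 31, 32, 32, 32, 
[... 315 characters left out ...]
3, 30, 32, 32, 31, 31, 31, 31, 32, 32, 0, -1, 0, 0, -2, -1]
row 170 g [155, 156, 159, 162, 156, 134, 106, 93, 92, 93, 93, 91, 89, 89, 90, 90, 83, 71, 74, 104, 133, 141, 140, 140, 141, 143, 147, 151, 154, 156, 158, 159, 159, 162, 157, 131, 103, 98, 104, 108, 111, 112, 113, 113, 112, 111, 112, 113, 113, 112]
 z [17, 18, 18, 18, 18, 16, 17, 17, 18, 31, 32, 31, 32, 31, 32, 31, 31, 32, -1, 0, 0, -1, -1, 0, -1]
(230, 226) z32 [-67.3 -17. ] z18 [-71.7 -22.8] z0 [-77.4 -30.3]
(230, 245) z32 [-68.6 -32.5] z18 [-73.1 -39.3] z0 [-79.  -48.1]
(352, 130) z32 [21.2 52.8] z18 [22.6 51.6] z0 [24.3 50.1]
(370, 130) z32 [33.4 52.8] z18 [35.5 51.6] z0 [38.3 50. ]
foot edge [-20.5  12.8] [17.7 12.7] [-1.7 12.7]
```

```bash
python3 - <<'E'
from h import *
z=np.load("w7.npz"); im,d,K,D,T=[z[k] for k in("im","d","K","D","T")]
C=cloud(d,K,D,T); g=cv2.cvtColor(im,cv2.COLOR_BGR2GRAY).astype(int)
for c in (300,320,340): print("col",c,(C[186:204,c,2]*1000).round().astype(int).tolist(), g[186:204,c].tolist())
for r in (196,205,220,235): print("row",r,(C[r,280:364:2,2]*1000).round().astype(int).tolist())
a=np.radians(13.1); X=np.array([np.cos(a),np.sin(a)]); Y=np.array([-np.sin(a),np.cos(a)]); c0=np.array([.6447,-.0835])
P=C[192:250,296:340].reshape(-1,3); P=P[(P[:,2]>.04)]
u,v=(P[:,:2]-c0)@X*1000,(P[:,:2]-c0)@Y*1000
A=np.c_[P[:,2],np.ones(len(P))]; print("near face Y vs z",np.linalg.lstsq(A,v,rcond=None)[0],"at foot",P[:,2].min(),np.percentile(v,[10,50,90]).round(1))
for r in (198,215,235):
    row=C[r,270:370]; zz=row[:,2]; k=np.where(zz>np.median(zz[30:70])-.012)[0]; k=k[(k>5)&(k<95)]
    print(r,"cols",270+k.min(),270+k.max(),"X mm",((row[k.min(),:2]-c0)@X*1000).round(1),((row[k.max(),:2]-c0)@X*1000).round(1),"z",zz[50].round(4))
E
```

```text
col 300 [18, 18, 18, 18, 19, 17, 49, 50, 53, 55, 56, 61, 62, 65, 68, 68, 70, 72] [153, 159, 158, 158, 157, 146, 140, 132, 131, 131, 122, 127, 130, 129, 131, 125, 126, 123]
col 320 [17, 17, 18, 17, 17, 17, 48, 51, 54, 57, 58, 61, 64, 65, 66, 70, 70, 72] [152, 149, 149, 144, 147, 143, 131, 137, 132, 132, 133, 137, 137, 142, 145, 139, 145, 143]
col 340 [17, 17, 18, 16, 16, 17, 51, 54, 54, 57, 60, 61, 64, 66, 68, 70, 73, 73] [93, 89, 88, 92, 108, 128, 132, 132, 135, 134, 130, 137, 141, 136, 134, 135, 140, 139]
row 196 [18, 17, 19, 18, 16, 17, 55, 56, 58, 56, 56, 58, 58, 58, 58, 57, 58, 58, 58, 59, 58, 59, 58, 59, 59, 58, 58, 59, 59, 58, 60, 58, 17, 23, 31, 32, 30, 31, 30, 32, 32, 32]
row 205 [18, 17, 17, 18, 18, 74, 77, 76, 76, 76, 75, 77, 76, 77, 77, 76, 76, 77, 77, 76, 76, 77, 77, 77, 77, 78, 77, 77, 78, 77, 77, 77, 79, 75, 31, 33, 31, 31, 32, 31, 32, 31]
row 220 [19, 19, 19, 97, 100, 100, 100, 101, 100, 100, 99, 101, 100, 102, 101, 101, 101, 100, 100, 101, 101, 101, 101, 100, 101, 101, 102, 102, 102, 102, 102, 102, 102, 102, 102, 101, 31, 31, 32, 32, 32, 31]
row 235 [32, 246, 118, 119, 120, 120, 118, 119, 120, 119, 118, 119, 119, 119, 120, 119, 120, 119, 119, 120, 120, 119, 120, 120, 120, 119, 119, 120, 120, 119, 121, 120, 120, 120, 120, 120, 122, 120, 120, 32, 31, 0]
near face Y vs z [72.67748334  6.80248351] at foot 0.04654929853982909 [13.2 13.7 14.2]
198 cols 291 344 X mm -17.9 15.9 z 0.0643
215 cols 287 349 X mm -17.0 16.2 z 0.0933
235 cols 282 356 X mm 1.8 17.0 z 0.1198
```

```bash
cat > face.py <<'E'
from h import *
import sys
def run(im,d,K,D,T,lo=192):
    C=cloud(d,K,D,T)
    a=np.radians(13.1); X=np.array([np.cos(a),np.sin(a)]); Y=np.array([-np.sin(a),np.cos(a)]); c0=np.array([.6447,-.0835])
    L=[]
    for r in range(lo,258,6):
        p=C[r,300:340]; L.append((r,*np.round([np.median(p[:,2])*1000,np.median((p[:,:2]-c0)@Y)*1000],1)))
    print("near face (row,z,Y)",L)
    for r in range(215,243,4):
        p=C[r,200:265]; k=abs(p[:,2]-.0315)<.003; print("rim row",r,k.sum(),np.median((p[k,:2]-c0)@Y*1000).round(1) if k.any() else "")
    g=cv2.cvtColor(im,cv2.COLOR_BGR2HSV); m=((g[...,1]<75)&(abs(C[...,2]-np.percentile(C[270:300,310:335,2],50))<.006)).astype(np.uint8)
    p=C[m>0]; print("disc",((np.median(p[:,:2],0)-c0)@np.c_[X,Y]*1000).round(1),m.sum(),np.median(p[:,2]))
if __name__=="__main__":
    if len(sys.argv)>1: z=np.load(sys.argv[1]); run(*[z[k] for k in("im","d","K","D","T")])
    else: run(*cam("wrist"))
E
python3 face.py w7.npz
```

```text
near face (row,z,Y) [(192, np.float64(49.0), np.float64(13.2)), (198, np.float64(62.8), np.float64(13.3)), (204, np.float64(75.0), np.float64(13.5)), (210, np.float64(85.7), np.float64(13.6)), (216, np.float64(95.1), np.float64(13.7)), (222, np.float64(103.9), np.float64(13.9)), (228, np.float64(111.4), np.float64(13.8)), (234, np.float64(118.3), np.float64(13.9)), (240, np.float64(124.9), np.float64(14.0)), (246, np.float64(130.7), np.float64(14.0)), (252, np.float64(132.5), np.float64(12.3))]
rim row 215 0 
rim row 219 0 
rim row 223 0 
rim row 227 0 
rim row 231 65 -22.4
rim row 235 65 -25.5
rim row 239 65 -28.8
disc [ 1.9 -0. ] 3463 0.13562387176523835
```

The leg is nearly upright in the grip, about 0.6° to 1°. Relative to the target, its foot sits about 3.8 mm too near the -y rim and about 1 mm short in x. I'll correct that and lower.

```bash
python3 plan.py 0.6465 -0.0818 0.082 13.1 1 .008
```

```text
t 22.05 p [ 0.6464 -0.0858  0.1052] yaw 13.11 tilt [ 0.0181 -0.9998 -0.0013] w 0.0328 F [ 0.5 -0.2 -0.2] j [-0.12  0.61  0.24  1.19 -0.02  1.22]
{'grip': 1.0, 'linear': [-0.007, 0.039, 0.002], 'twist': np.float64(0.0)}
{'grip': 1.0, 'linear': [-0.007, 0.039, 0.002], 'twist': np.float64(0.0)}
{'grip': 1.0, 'linear': [-0.007, 0.039, 0.002], 'twist': np.float64(0.0)}
```

Call:
move_arm([
  {"grip":1,"linear":[-0.01,0.02,0.002],"twist":0},
  {"grip":1,"linear":[-0.01,0.03,0.002],"twist":0},
  {"grip":1,"linear":[-0.005,0.03,0.001],"twist":0},
  {"grip":1,"linear":[0,0,0],"twist":0},
  {"grip":1,"linear":[0,0,0],"twist":0},
])

```text
clock: 22.55
eef_pos: [0.6468, -0.0806, 0.0883]
tool_rot: [0.558, -0.435, 0.445, -0.55]
ft_force: [0.5, -0.8, -1.3]
grip_width: 0.0326
```

```bash
python3 plan.py 0.6465 -0.0818 0.082 13.1 1 .008; python3 face.py | head -1
```

```text
t 22.55 p [ 0.6468 -0.0806  0.0883] yaw 13.11 tilt [ 0.0185 -0.9998  0.    ] w 0.0326 F [ 0.5 -0.8 -1.3] j [-0.12  0.62  0.21  1.15 -0.02  1.23]
{'grip': 1.0, 'linear': [0.005, 0.032, -0.003], 'twist': np.float64(0.0001)}
near face (row,z,Y) [(192, np.float64(32.3), np.float64(18.1)), (198, np.float64(46.1), np.float64(18.3)), (204, np.float64(58.0), np.float64(18.3)), (210, np.float64(69.0), np.float64(18.5)), (216, np.float64(78.4), np.float64(18.6)), (222, np.float64(87.0), np.float64(18.7)), (228, np.float64(94.8), np.float64(18.8)), (234, np.float64(101.8), np.float64(18.9)), (240, np.float64(108.2), np.float64(19.0)), (246, np.float64(113.9), np.float64(19.0)), (252, np.float64(115.8), np.float64(17.2))]
```

Call:
move_arm([
  {"grip":1,"linear":[0.006,0.02,0],"twist":0},
  {"grip":1,"linear":[0,0.02,0],"twist":0},
  {"grip":1,"linear":[0,0.015,0],"twist":0},
  {"grip":1,"linear":[0,0,0],"twist":0},
  {"grip":1,"linear":[0,0,0],"twist":0},
])

```text
clock: 23.1
eef_pos: [0.6478, -0.0824, 0.0772]
tool_rot: [0.557, -0.434, 0.445, -0.55]
ft_force: [1.0, -0.5, 0.6]
grip_width: 0.0331
```

```bash
python3 plan.py 0.6465 -0.0818 0.0765 13.1 1 .008; python3 face.py | head -1 | cut -c1-250
```

```text
t 23.1 p [ 0.6478 -0.0824  0.0772] yaw 13.09 tilt [ 0.019  -0.9998  0.0016] w 0.0331 F [ 1.  -0.5  0.6] j [-0.12  0.63  0.2   1.13 -0.02  1.22]
{'grip': 1.0, 'linear': [-0.004, 0.003, -0.006], 'twist': np.float64(-0.0001)}
near face (row,z,Y) [(192, np.float64(21.4), np.float64(16.2)), (198, np.float64(35.2), np.float64(16.3)), (204, np.float64(47.0), np.float64(16.4)), (210, np.float64(57.8), np.float64(16.6)), (216, np.float64(67.4), np.float64(16.7)), (222, np.float
```

Call:
move_arm([
  {"grip":1,"linear":[-0.003,0.006,-0.004],"twist":0},
  {"grip":1,"linear":[0,0.006,0],"twist":0},
  {"grip":1,"linear":[0,0,0],"twist":0},
  {"grip":1,"linear":[0,0,0],"twist":0},
  {"grip":1,"linear":[0,0,0],"twist":0},
])

```text
clock: 23.65
eef_pos: [0.6476, -0.0824, 0.0773]
tool_rot: [0.557, -0.433, 0.446, -0.55]
ft_force: [0.2, -0.4, -1.4]
grip_width: 0.0331
```

```bash
python3 plan.py 0.6465 -0.0818 0.0755 13.1 1 .008; python3 face.py | head -1 | cut -c1-250; python3 - <<'E'
from h import *
im,*r=cam("side"); a=cv2.resize(im[150:270,290:410],None,fx=5,fy=5,interpolation=2)
cv2.imwrite("pics/s8.png",a)
E
```

```text
t 23.65 p [ 0.6476 -0.0824  0.0773] yaw 13.08 tilt [ 0.0207 -0.9998  0.0044] w 0.0331 F [ 0.2 -0.4 -1.4] j [-0.12  0.63  0.19  1.12 -0.02  1.22]
{'grip': 1.0, 'linear': [-0.004, 0.009, -0.005], 'twist': np.float64(-0.0002)}
near face (row,z,Y) [(192, np.float64(21.4), np.float64(16.1)), (198, np.float64(35.1), np.float64(16.3)), (204, np.float64(47.0), np.float64(16.4)), (210, np.float64(57.8), np.float64(16.5)), (216, np.float64(67.4), np.float64(16.7)), (222, np.float
```

View pics/s8.png

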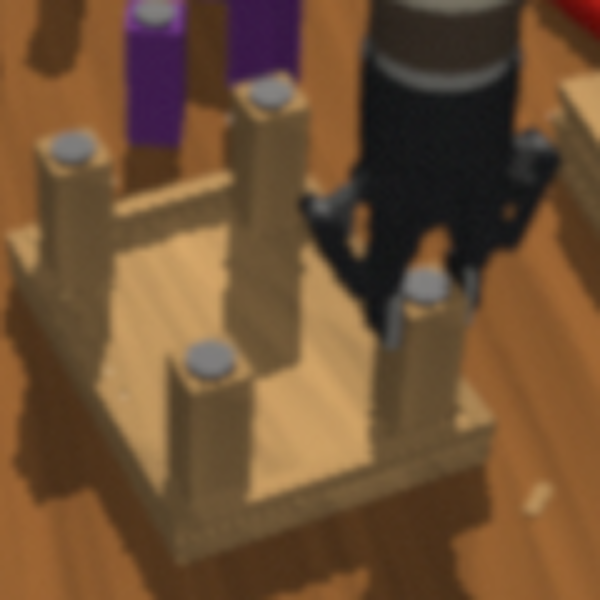

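The side view shows the leg upright in the corner, its foot hidden just behind the -y rim near (420,430). It stands in line with the fitted legs. There is no contact force yet, so I'll go down a little more.

Call:
move_arm([
  {"grip":1,"linear":[-0.005,0.015,-0.006],"twist":0},
  {"grip":1,"linear":[0,0,0],"twist":0},
  {"grip":1,"linear":[0,0,0],"twist":0},
  {"grip":1,"linear":[0,0,0],"twist":0},
  {"grip":1,"linear":[0,0,0],"twist":0},
])

```text
clock: 24.25
eef_pos: [0.6477, -0.0826, 0.0772]
tool_rot: [0.556, -0.432, 0.448, -0.551]
ft_force: [0.2, 0.4, -0.7]
grip_width: 0.033
```

```bash
python3 plan.py 0.6465 -0.0818 0.0755 13.1 1 .008; python3 face.py | head -1 | cut -c1-250
```

```text
t 24.25 p [ 0.6477 -0.0826  0.0772] yaw 13.06 tilt [ 0.0236 -0.9997  0.0083] w 0.033 F [ 0.2  0.4 -0.7] j [-0.12  0.63  0.19  1.12 -0.02  1.23]
{'grip': 1.0, 'linear': [-0.005, 0.008, -0.005], 'twist': np.float64(-0.0004)}
near face (row,z,Y) [(192, np.float64(21.2), np.float64(15.6)), (198, np.float64(35.1), np.float64(15.9)), (204, np.float64(47.0), np.float64(16.1)), (210, np.float64(57.8), np.float64(16.3)), (216, np.float64(67.6), np.float64(16.5)), (222, np.float
```

The TCP holds at 0.0772 m and the foot reads about 0.019 m, so the leg is standing on the seat. Releasing.

Call:
move_arm([
  {"grip":0,"linear":[0,0,0],"twist":0},
  {"grip":0,"linear":[0,0,0],"twist":0},
  {"grip":0,"linear":[0,0,0],"twist":0},
  {"grip":0,"linear":[0,0,0],"twist":0},
  {"grip":0,"linear":[0,0,0],"twist":0},
])

```text
clock: 24.8
eef_pos: [0.6474, -0.0824, 0.0763]
tool_rot: [0.557, -0.432, 0.448, -0.55]
ft_force: [-0.6, 0.7, 0.3]
grip_width: 0.0853
```

```bash
python3 plan.py - - 0.2 - 0 .03; python3 face.py | head -1
```

```text
t 24.8 p [ 0.6474 -0.0824  0.0763] yaw 13.07 tilt [ 0.0231 -0.9997  0.007 ] w 0.0853 F [-0.6  0.7  0.3] j [-0.12  0.63  0.19  1.12 -0.02  1.23]
{'grip': 0.0, 'linear': [0.003, -0.124, 0.001], 'twist': np.float64(-0.0)}
{'grip': 0.0, 'linear': [0.003, -0.124, 0.001], 'twist': np.float64(-0.0)}
{'grip': 0.0, 'linear': [0.003, -0.124, 0.001], 'twist': np.float64(-0.0)}
{'grip': 0.0, 'linear': [0.003, -0.124, 0.001], 'twist': np.float64(-0.0)}
{'grip': 0.0, 'linear': [0.003, -0.124, 0.001], 'twist': np.float64(-0.0)}
near face (row,z,Y) [(192, np.float64(17.9), np.float64(15.3)), (198, np.float64(32.3), np.float64(15.6)), (204, np.float64(43.9), np.float64(15.6)), (210, np.float64(54.5), np.float64(15.7)), (216, np.float64(63.8), np.float64(15.7)), (222, np.float64(72.2), np.float64(15.7)), (228, np.float64(79.9), np.float64(15.7)), (234, np.float64(86.7), np.float64(15.7)), (240, np.float64(93.1), np.float64(15.7)), (246, np.float64(98.7), np.float64(15.7)), (252, np.float64(103.6), np.float64(15.4))]
```

Call:
move_arm([
  {"grip":0,"linear":[0,-0.06,0],"twist":0},
  {"grip":0,"linear":[0,-0.15,0],"twist":0},
  {"grip":0,"linear":[0,-0.2,0],"twist":0},
  {"grip":0,"linear":[0,-0.25,0],"twist":0},
  {"grip":0,"linear":[0,-0.2,-0.1],"twist":0},
])

```text
clock: 25.35
eef_pos: [0.6227, -0.0824, 0.2477]
tool_rot: [0.56, -0.436, 0.443, -0.548]
ft_force: [1.7, 0.0, 0.1]
grip_width: 0.085
```

Call:
move_arm([
  {"grip":0,"linear":[0,0,-0.25],"twist":0},
  {"grip":0,"linear":[0,0,-0.25],"twist":0},
  {"grip":0,"linear":[0,0,-0.25],"twist":0},
  {"grip":0,"linear":[0,0,-0.25],"twist":0},
  {"grip":0,"linear":[0,0,-0.25],"twist":0},
])

```text
clock: 25.85
eef_pos: [0.3838, -0.1403, 0.2601]
tool_rot: [0.556, -0.425, 0.451, -0.554]
ft_force: [-0.3, -0.1, 0.7]
grip_width: 0.0854
```

```bash
python3 - <<'E'
from h import *
im,d,K,D,T=cam("top"); hsv=cv2.cvtColor(im,cv2.COLOR_BGR2HSV); C=cloud(d,K,D,T)
m=((hsv[...,1]<60)&(hsv[...,2]>90)&(hsv[...,2]<200)&(abs(C[...,2]-.108)<.012)).astype(np.uint8)
for c in cv2.findContours(m,0,1)[0]:
    if 15<cv2.contourArea(c)<200:
        w=onplane(c.reshape(-1,2),.108,K,D,T)*1000; r=cv2.minAreaRect(w[:,:2].astype(np.float32)); print(c.reshape(-1,2).mean(0),np.round(r[0],1),np.round(r[1],1))
H,S,V=[hsv[...,i] for i in range(3)]; k=((H<8)|(H>172))&(S>150)&(C[...,2]>.045); k[:,:400]=0; k[:,520:]=0
print("sander",np.median(C[k],0),k.sum())
cv2.imwrite("pics/t9.png",np.hstack([cv2.resize(im[135:245,255:385],(390,330),interpolation=2),cv2.resize(im[145:255,410:515],(315,330),interpolation=2)]))
print(bot.get_obs()["eef_pos"],bot.get_obs()["clock"])
E
```

```text
[288.96428571 219.82142857] [492.3  58.5] [23.  20.7]
[364.         200.92857143] [ 531.9 -114.8] [22.6 23. ]
[277.37037037 170.74074074] [606.4  84.6] [21.1 24. ]
[350.17857143 152.85714286] [647.5 -86.9] [21.2 21.9]
sander [ 0.53695886 -0.36028135  0.05941985] 353
[ 0.37497745 -0.14004333  0.25890898] 25.9
```

View pics/t9.png

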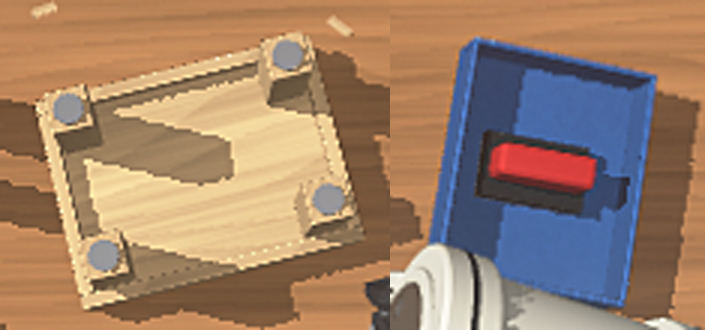

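The top view shows four discs in a rectangle, with the new leg at crop (288,53), and the sander flat in the tray at crop (543,168). The new disc is within about 1.5 mm of where the other three place it. I'll let the arm settle and hand in.

Call:
move_arm([
  {"grip":0,"linear":[0,0,0],"twist":0},
  {"grip":0,"linear":[0,0,0],"twist":0},
  {"grip":0,"linear":[0,0,0],"twist":0},
  {"grip":0,"linear":[0,0,0],"twist":0},
  {"grip":0,"linear":[0,0,0],"twist":0},
])

```text
clock: 26.4
eef_pos: [0.3768, -0.1405, 0.2628]
tool_rot: [0.556, -0.426, 0.452, -0.552]
ft_force: [0.1, 0.0, 1.4]
grip_width: 0.0849
```

```bash
python3 -c "
from workcell import bot
o=bot.get_obs(); print(o['clock'],o['ft_force'],o['eef_pos']); print(bot.job_done())"
```

```text
26.4 [0.09658708 0.04137062 1.41397176] [ 0.37675672 -0.14053797  0.26279732]
the job is handed in; nothing more can be done
None
```

The sanding block is in the blue tray and the pale pine leg stands in the stool's empty corner, in that order. I handed the job in at 26.4 s of the 67 s, with the arm clear of everything.

**Sander:** it lies flat on its pad near the middle of the tray. Its top reads 0.059 m, as expected there.

**Leg:** it stands upright, and its near face reads vertical in the wrist camera. The top view puts its disc about 1.5 mm from where the three fitted legs say it belongs. The wrist camera put it about 1.3 mm too close to the -y rim, which leaves a gap of about 2.7 mm there. I did not measure the leg's angle to the rims after release. The tool was at 13.1° when it let go, and the stool is at about 13.0–13.1°.

**What disagreed:** the two cameras differed by 2 to 3 mm in y, so I did the final placing from wrist-camera measurements alone. The tool tilted up to about 3.6° while carrying the leg. I brought that back to about 1° before lowering, and it was about 1.4° at release.

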